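Sort film drying clips by length into the drying rack

ROBOT

A 6-joint arm with a two-finger parallel gripper is mounted at the origin on the work surface. World frame = base frame: x ahead of the robot, y to its left, z up, the work surface at z = 0. Lengths are in mm, angles in degrees, forces in N, time in s.
With the tool pointing down it reaches from about 325 to 1000 mm from the base axis. Payload 5.1 kg.
Tool frame: the origin (TCP) lies between the finger pads; the fingertips stand 8 mm ahead of it and the grasp point (between the pads) lies 11 mm behind it (env.tcp_to_tips is the distance from the TCP to the fingertips, in mm); z points along the fingers, y is the line along which they close (so a half turn about z gives the same grasp; the last joint's range is limited). The gripper opens to 85 mm and grips with 20 to 120 N. Pads are 22 mm wide; open, the fingers measure 114 mm over their backs; the gripper's body (76 mm by 85 mm) begins 54 mm behind the grasp point. The pads swing forward as they close: fully open they stand 13 mm farther back than shut.
Start: joints at [64.366, 7.093, 94.555, -0, 78.352, -4.733], TCP at [231.915, 607.207, 210.022] pointing down, gripper open.
Joint ranges: [-149.61, 149.61], [-58.7, 133.49], [1.44, 155.28], [-77.14, 257.14], [18.33, 153.61], [-166.67, 166.67]. Speed limits (degrees/s): [147.25, 147.25, 180, 180, 180, 180].

INTERFACE

Orientations are given as a 3x3 rotation matrix whose columns are the frame's x, y, z axes.
In Python, from workcell import readout, cams, env, nets gives the robot as it stands.
- The arm moves only by the tool step_arm, never from a script. Its argument "increments" is a list of rows, each an object with "linear": the shift along the tool's x, y, z normalised to -1 to 1, where 1 is 60 mm, a list of three; "rot": the turn, a rotation vector about the tool's x, y, z normalised to -1 to 1, where 1 is 0.15 rad, a list of three; "grip": the closure, from 0 (fully open) to 1 (shut). In form: [{"linear": [tx, ty, tz], "rot": [wx, wy, wz], "grip": grip}, ...]. A call has 1 to 5 rows; each row shifts and turns the commanded pose from where the row before left it, along the tool's axes as they then stand; what a row does not reach is not made up. A row lasts 1/8 s, in which the tool goes at most 62.5 mm and 10.7 degrees, less where a joint would pass 70% of its speed; a pose out of reach is approached as far as the arm can. A call with a number of a shift or a turn outside -1 to 1 is refused whole. A call with a gripper value outside its range is refused whole. The fingers move at their own pace and stop on an object; "newtons" is the grip in N (left out, the last holds). Time passes only in rows, so rows that do not move let the fingers close. It gives the time, the measured TCP pose, the force, the opening and the grip force at its end, in the units of the state.
- readout.sense(): the state, without advancing time (a new reading comes with each control period).
- cams.snapshot(name): name is "scene" or "side" or "wrist"; returns a dict with "image" (384x512x3 uint8, red, green, blue), "z_map" (384x512 float32, mm along the optical axis (not along the pixel's ray), 0 where there is no reading), "camera_matrix" (3x3 intrinsics, pixels), "R" (3x3) and "t" (3): a world point X has camera coordinates R X + t; the wrist camera has in their place "hand_eye" (4x4, takes a point from camera to tool coordinates, whose origin is the TCP and whose axes are the flange's). Camera axes: x right, y down, z forward; pixel columns grow to the right and rows downward; lengths in mm; the calibration is good to about 2 mm. A picture is of the moment at which its call begins: read the wrist's pose just before it.
- env.sign_off(): hands the job in; it is judged then, once.
Trained networks look in a picture, given as the dict that the camera call returned (one of the last four; its "shot" number tells which), for a name from the list of things; names that differ only in an ending like _2 or _b are one class to them, and where a whole thing is asked for, a point or a joint stands for the part that bears it (a point fixed in the world has none). Each returns a list of dicts, best first, with "p" (0 to 1); they miss things now and then, are a little off and sometimes report something else, mostly with a low value. They report only what shows in the picture. A call takes as long as a camera call.
- nets.cut_out(label, picture): "pixels" (384x512 bool, what is visible of it) and "box" ([left, top, right, bottom] in pixels, round what is visible of it).
- nets.spot_point(label, picture): "at" ([column, row] in pixels: a listed point, or the origin of a listed thing).
The state is a dict: "clock": time; "q": joint angles; "joint_vel": joint speeds; "effort": joint torques, N m; "tool_pos": TCP position; "eef_rot": TCP orientation; "contact_force": force on the tool from outside, world axes, zero at the start; "wrist_torque": the same for the moment, N m; "grip_width": opening from 0.0 (shut) to 1.0 (fully open); "grip_force": force on a finger pad.
Only numpy, scipy, OpenCV 4.12 (cv2) and the standard library are available. Lean on these libraries where they do the work, as an engineer would, in place of code of your own. Each camera call takes 0.05 s, during which the arm holds its last target. There are 200 camera calls.

TASK

Sort the film drying clips by length: each of the three sloping rack rows must end up with its own two clips (short, mid or long), one in each lane, lying along the row and flat on the deck beside its lip. One short clip has been misfiled in the long row, so move that too; set the clips down without dropping them and leave the cup, the reflector and the two film holders where they are.

Things in the scene. Friction and masses are not known exactly. Their poses are not given: they have to be found in the camera images.
- clip_short_a: short film drying clip: a dark ebony bar 70 mm long (its y axis), 30 mm wide (x), 34 mm high (z), steel strips low on the long sides, thin brass band across the top; about 91 g; origin at the centre of its underside; starts lying flat on the counter
- clip_short_b: short film drying clip: a dark ebony bar 70 mm long (its y axis), 30 mm wide (x), 34 mm high (z), steel strips low on the long sides, thin brass band across the top; about 91 g; origin at the centre of its underside; starts misfiled in the upper lane of the long row
- clip_mid_a: mid film drying clip: a dark ebony bar 95 mm long (its y axis), 30 mm wide (x), 34 mm high (z), steel strips low on the long sides, thin brass band across the top; about 124 g; origin at the centre of its underside; starts correctly filed in the lower lane of the mid row
- clip_mid_b: mid film drying clip: a dark ebony bar 95 mm long (its y axis), 30 mm wide (x), 34 mm high (z), steel strips low on the long sides, thin brass band across the top; about 124 g; origin at the centre of its underside; starts lying flat on the counter
- clip_long_a: long film drying clip: a dark ebony bar 120 mm long (its y axis), 30 mm wide (x), 34 mm high (z), steel strips low on the long sides, thin brass band across the top; about 156 g; origin at the centre of its underside; starts correctly filed in the lower lane of the long row
- clip_long_b: long film drying clip: a dark ebony bar 120 mm long (its y axis), 30 mm wide (x), 34 mm high (z), steel strips low on the long sides, thin brass band across the top; about 156 g; origin at the centre of its underside; starts lying flat on the counter
- row_short: the short row: wooden deck sloping 30 deg down towards the robot, for the two 70 mm clips. Origin mid-deck on its top face, x up the slope, y along the row, z square to the deck. 90 mm wide between 14 mm high cheeks, 160 mm up the slope; two lanes, each with an 8 mm high, 6 mm thick lip on its downhill side. The three racks stand side by side in any order
- row_short_lower (a point): lower lane of the short row: where the centre of a clip's underside lies when the clip lies along the row, flat on the deck and against the lip (row x = -55 mm, y = z = 0; axes as the row's; the lip's face is 15 mm downhill)
- row_short_upper (a point): upper lane of the short row: where the centre of a clip's underside lies when the clip lies along the row, flat on the deck and against the lip (row x = 25 mm, y = z = 0; axes as the row's; the lip's face is 15 mm downhill). A 12 mm thick rail along y, 100 mm uphill of it and 139 mm off the deck, on posts outside the cheeks, overhangs it and keeps an upright gripper out
- row_mid: the mid row: wooden deck sloping 30 deg down towards the robot, for the two 95 mm clips. Origin mid-deck on its top face, x up the slope, y along the row, z square to the deck. 115 mm wide between 14 mm high cheeks, 160 mm up the slope; two lanes, each with an 8 mm high, 6 mm thick lip on its downhill side. The three racks stand side by side in any order
- row_mid_lower (a point): lower lane of the mid row: where the centre of a clip's underside lies when the clip lies along the row, flat on the deck and against the lip (row x = -55 mm, y = z = 0; axes as the row's; the lip's face is 15 mm downhill)
- row_mid_upper (a point): upper lane of the mid row: where the centre of a clip's underside lies when the clip lies along the row, flat on the deck and against the lip (row x = 25 mm, y = z = 0; axes as the row's; the lip's face is 15 mm downhill). A 12 mm thick rail along y, 100 mm uphill of it and 139 mm off the deck, on posts outside the cheeks, overhangs it and keeps an upright gripper out
- row_long: the long row: wooden deck sloping 30 deg down towards the robot, for the two 120 mm clips. Origin mid-deck on its top face, x up the slope, y along the row, z square to the deck. 140 mm wide between 14 mm high cheeks, 160 mm up the slope; two lanes, each with an 8 mm high, 6 mm thick lip on its downhill side. The three racks stand side by side in any order
- row_long_lower (a point): lower lane of the long row: where the centre of a clip's underside lies when the clip lies along the row, flat on the deck and against the lip (row x = -55 mm, y = z = 0; axes as the row's; the lip's face is 15 mm downhill)
- row_long_upper (a point): upper lane of the long row: where the centre of a clip's underside lies when the clip lies along the row, flat on the deck and against the lip (row x = 25 mm, y = z = 0; axes as the row's; the lip's face is 15 mm downhill). A 12 mm thick rail along y, 100 mm uphill of it and 139 mm off the deck, on posts outside the cheeks, overhangs it and keeps an upright gripper out
- cup: white ceramic developing cup, 70 mm across, 72 mm high; origin under its centre
- reflector: copper flash reflector bowl, 98 mm across the rim, 44 mm high; origin under its centre
- holder_a: ebony film holder lying flat, 120 (x) x 82 (y) x 12 mm with a 16 mm high steel end; origin under its centre
- holder_b: ebony film holder like holder_a

How it is judged:
By the outcome, as a careful person would: the job done as asked, in the order asked, and still so for the second after the job is handed in, with the robot touching nothing.
It also fails if it takes over 69 s, if anything falls off the work surface, if the arm or the gripper's body presses on something with over 40 N, if the wrist force passes 120 N, or if a joint passes its speed limit or range.

## Working session

There is one attempt and no reset: what is moved stays moved. The work goes in short steps, Python scripts to look and compute and a tool call to move; the robot and the scene stay as the last step left them, time stands still between calls to the robot, and variables do not carry over. Pictures are saved under pics/ and viewed, at most 10 in all, crops included, and the job is handed in when it is done.

Besides the shell and the picture viewer there is one more tool, called after "Emit:" as name(argument=value, ...), one argument or row to a line, values as JSON. step_arm: Moves the arm, as the interface text tells. Its arguments: {"type":"object","properties":{"increments":{"type":"array"},"newtons":{"type":"number"}},"required":["increments"]}

```bash
ls; mkdir -p pics; python3 - <<'E'
from workcell import readout,cams,env,nets
import cv2,numpy as np
s=readout.sense(); print({k:np.round(v,3).tolist() for k,v in s.items()})
ims=[]
for n in("scene","side"):
    p=cams.snapshot(n); ims.append(p["image"]); print(n,p["camera_matrix"].tolist(),p["R"].round(3).tolist(),p["t"].round(1).tolist())
cv2.imwrite("pics/a.png",cv2.resize(ims[0],(800,600),interpolation=cv2.INTER_CUBIC)[:,:,::-1])
cv2.imwrite("pics/b.png",cv2.resize(ims[1],(800,600),interpolation=cv2.INTER_CUBIC)[:,:,::-1])
E
```

```text
pics
{'clock': 0.0, 'q': [64.367, 7.135, 94.634, -0.001, 78.35, -4.733], 'joint_vel': [0.008, 0.021, 0.028, 0.033, 0.042, 0.027], 'effort': [0.002, -42.36, -36.546, 0.0, 0.007, 0.0], 'tool_pos': [231.633, 606.635, 208.742], 'eef_rot': [[-0.934, 0.357, -0.001], [0.357, 0.934, -0.002], [0.0, -0.002, -1.0]], 'contact_force': [-0.033, -0.15, 0.332], 'wrist_torque': [-0.004, -0.003, -0.015], 'grip_force': 0.0, 'grip_width': 1.0}
scene [[488.29876799396976, 0.0, 254.6820527744078], [0.0, 488.29876799396976, 186.76051158185913], [0.0, 0.0, 1.0]] [[-0.039, 0.999, 0.012], [0.533, 0.031, -0.845], [-0.845, -0.027, -0.534]] [24.3, -221.8, 1945.2]
side [[426.9239017343765, 0.0, 261.29030397874914], [0.0, 426.9239017343765, 195.63632865153102], [0.0, 0.0, 1.0]] [[0.886, -0.464, 0.014], [-0.335, -0.66, -0.672], [0.321, 0.591, -0.74]] [-464.1, 242.5, 1162.1]
```

View pics/a.png

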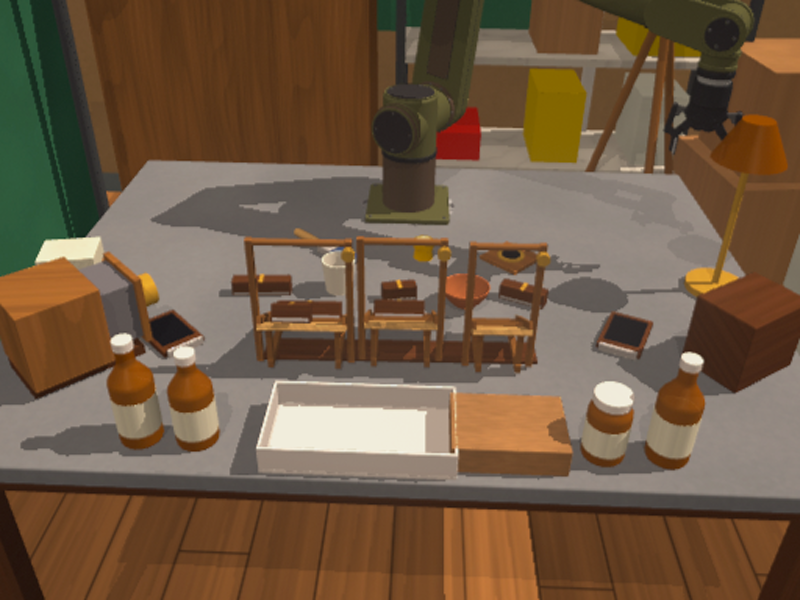

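View pics/b.png

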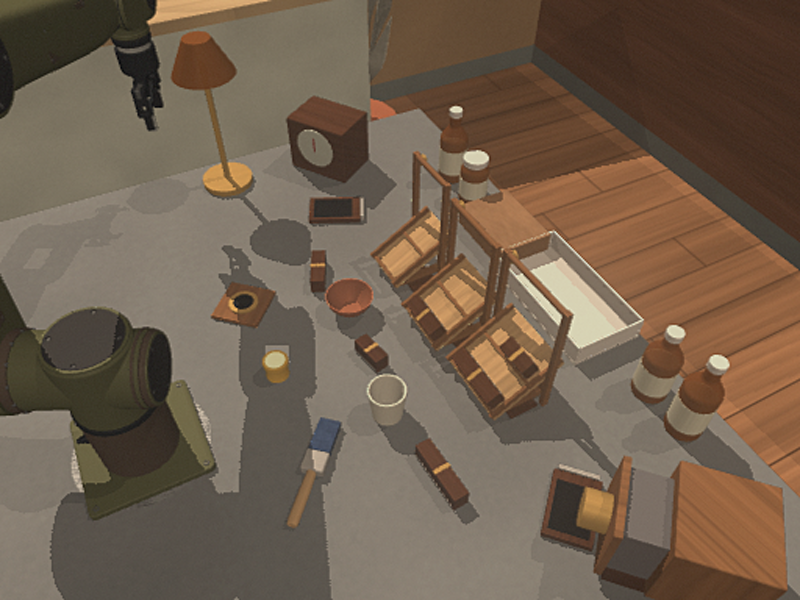

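The side view shows the racks in order from left to right of the robot: short (410,250), mid (450,300), long (505,360) with the misfiled clip at (515,350). The counter clips are at (318,270), (371,351) and (442,472). The scene view shows the same three racks from behind. Next I'll measure them.

```bash
cat > h.py <<'E'
from workcell import readout,cams,env,nets
import cv2,numpy as np
from scipy.spatial.transform import Rotation as Ro
def cloud(p,s=None):
    K=p["camera_matrix"];z=p["z_map"].astype(float)
    v,u=np.indices(z.shape)
    c=np.stack([(u-K[0,2])/K[0,0]*z,(v-K[1,2])/K[1,1]*z,z],-1)
    if "R" in p: w=(c-p["t"])@p["R"]
    else:
        H=p["hand_eye"]; w=(c@H[:3,:3].T+H[:3,3])@np.array(s["eef_rot"]).T+s["tool_pos"]
    w[z==0]=np.nan
    return w
def top(pts,h=None):
    # min-area rect of xy
    (c,wh,a)=cv2.minAreaRect(pts[:,:2].astype(np.float32)); 
    b=cv2.boxPoints((c,wh,a)); e=[b[1]-b[0],b[2]-b[1]]; l=max(e,key=lambda q:np.hypot(*q))
    return np.round(c,1),np.round(sorted(wh),1),np.round((np.degrees(np.arctan2(l[1],l[0])))%180,1)
E
python3 - <<'E'
from h import *
print(env.tcp_to_tips)
for n in("side","scene"):
    p=cams.snapshot(n);w=cloud(p)
    for l in("clip_short_a","clip_mid_a","clip_long_a","cup","reflector"):
        for d in nets.cut_out(l,p)[:4]:
            m=d["pixels"]; q=w[m];q=q[~np.isnan(q[:,0])]
            if len(q)<10: continue
            med=np.median(q,0); zt=np.percentile(q[:,2],95)
            t=q[(abs(q[:,2]-zt)<5)]
            print(n,l,round(d["p"],2),np.round(d["box"]),len(q),med.round(),"zt",zt.round(),*top(t))
    for r in("short","mid","long"):
        for l in("","_lower","_upper"):
            for d in nets.spot_point("row_"+r+l,p)[:1]:
                c,rr=np.round(d["at"]).astype(int); print(n,r+l,round(d["p"],2),d["at"],w[rr,c].round(1))
    np.savez(n+".npz",w=w,im=p["image"])
E
```

```text
8.0
side clip_short_a 0.84 [228. 213. 248. 235.] 298 [435. -17.  33.] zt 37.0 [437.3  -9.1] [30.9 70. ] 101.9
side clip_short_a 0.83 [321. 216. 343. 246.] 314 [ 636. -203.  107.] zt 116.0 [ 639.4 -194.1] [19.6 69.7] 90.9
side clip_short_a 0.44 [266. 279. 301. 327.] 696 [ 427. -300.   34.] zt 37.0 [ 431.4 -293.1] [ 31.1 119.9] 93.8
side clip_mid_a 0.91 [262. 187. 282. 219.] 317 [554. -12.  67.] zt 76.0 [556.6  -6.8] [18.3 92.6] 91.0
side clip_mid_a 0.51 [198. 159. 208. 187.] 264 [429. 230.  33.] zt 37.0 [432.1 243.7] [27.  96.9] 67.4
side clip_long_a 0.9 [294. 224. 320. 262.] 479 [ 567. -181.   68.] zt 76.0 [ 569.9 -173.1] [ 21.4 119.6] 90.6
side clip_long_a 0.9 [264. 281. 299. 325.] 646 [ 427. -303.   34.] zt 37.0 [ 431.9 -293.8] [ 30.7 118.7] 93.2
side clip_long_a 0.74 [321. 214. 344. 243.] 296 [ 636. -201.  107.] zt 116.0 [ 639.5 -194. ] [19.6 69.6] 90.1
side cup 0.9 [234. 237. 259. 275.] 646 [ 412. -125.   46.] zt 73.0 [ 409.7 -134.9] [65.8 69.6] 81.9
side reflector 0.58 [207. 177. 239. 202.] 616 [461. 143.  24.] zt 45.0 [452.1 125.7] [95.9 96.4] 6.7
side short 0.75 [262.9, 158.5]
[... 1494 characters left out ...]
zt 110.0 [ 687.9 -165.8] [ 35.  151.7] 90.6
scene reflector 0.9 [284. 176. 313. 197.] 341 [431. 122.  30.] zt 44.0 [455.3 132.4] [ 81.9 101.4] 179.0
scene reflector 0.22 [241. 180. 265. 191.] 270 [449.  -6.  29.] zt 37.0 [440.7  -7.8] [38.8 67.7] 105.0
scene short 0.88 [318.3, 205.7] [627.6 177.   76. ]
scene short_lower 0.71 [317.7, 205.4] [561.7 185.   34.6]
scene short_upper 0.88 [319.8, 206.2] [629.3 182.3  77.4]
scene mid 0.65 [256.4, 205.4] [634.4   3.2  77.4]
scene mid_upper 0.96 [255.1, 209.3] [687.2   2.1 100.4]
scene long 0.95 [195.8, 206.1] [ 665.8 -160.5   89.2]
scene long_lower 0.72 [109.4, 217.6] [ 630.  -423.1   12.2]
scene long_upper 0.58 [193.4, 208.5] [ 696.6 -163.4  103.8]
```

```bash
cat >> h.py <<'E'
def Rot(yaw,tilt):
    """tool x horizontal at yaw (deg, 90 = +y), tool z down, leaning forward by tilt"""
    a=np.radians(yaw); x=np.array([np.cos(a),np.sin(a),0]); f=np.array([np.sin(a),-np.cos(a),0])
    t=np.radians(tilt); z=f*np.sin(t)-np.array([0,0,1])*np.cos(t)
    return np.stack([x,np.cross(z,x),z],1)
def plan(wps,P=None,R=None):
    """wps: (p,R,grip,mm per row,hold rows)"""
    s=readout.sense()
    if P is None: P=np.array(s["tool_pos"],float);R=np.array(s["eef_rot"],float)
    rows=[]
    for p,Q,g,v,hold in wps:
        p=np.asarray(p,float); d=np.linalg.norm(p-P); rv=Ro.from_matrix(R.T@Q).as_rotvec()
        n=max(int(np.ceil(d/v-1e-6)),int(np.ceil(np.abs(rv).max()/.145)),1)
        P0,R0=P.copy(),R.copy()
        for i in range(1,n+1):
            pt=P0+(p-P0)*i/n; Rt=R0@Ro.from_rotvec(rv*i/n).as_matrix()
            l=np.round(R.T@(pt-P)/60,2); w=np.round(Ro.from_matrix(R.T@Rt).as_rotvec()/.15,2)
            P=P+R@(l*60); R=R@Ro.from_rotvec(w*.15).as_matrix()
            rows.append((l,w,g))
        rows+= [(np.zeros(3),np.zeros(3),g)]*hold
    f=lambda a:"["+",".join("%g"%(x+0) for x in a)+"]"
    for i,(l,w,g) in enumerate(rows):
        if i%5==0: print("--")
        print('{"linear":%s,"rot":%s,"grip":%g},'%(f(l),f(w),g))
    return P,R
E
python3 - <<'E'
from h import *
p=cams.snapshot("wrist"); print(p["camera_matrix"].round(1).tolist(),p["hand_eye"].round(3).tolist())
plan([((430,-10,340),Rot(90,30),0,58,1)])
w=np.load("side.npz")["w"]; q=w[(w[...,2]>120)&(w[...,2]<500)]
print(np.unique((q[:,:2]//50*50).astype(int),axis=0,return_counts=True))
E
```

```text
[[293.0, 0.0, 254.9], [0.0, 293.0, 191.0], [0.0, 0.0, 1.0]] [[0.001, -0.951, -0.309, 79.705], [1.0, 0.001, 0.001, -0.687], [-0.0, -0.309, 0.951, -165.584], [0.0, 0.0, 0.0, 1.0]]
--
{"linear":[-0.56,-0.7,-0.18],"rot":[-0.25,-0.18,0.65],"grip":0},
{"linear":[-0.64,-0.64,-0.19],"rot":[-0.26,-0.17,0.66],"grip":0},
{"linear":[-0.69,-0.56,-0.2],"rot":[-0.25,-0.18,0.65],"grip":0},
{"linear":[-0.76,-0.49,-0.19],"rot":[-0.26,-0.17,0.66],"grip":0},
{"linear":[-0.8,-0.4,-0.2],"rot":[-0.25,-0.18,0.65],"grip":0},
--
{"linear":[-0.84,-0.31,-0.18],"rot":[-0.26,-0.17,0.65],"grip":0},
{"linear":[-0.88,-0.23,-0.17],"rot":[-0.25,-0.18,0.66],"grip":0},
{"linear":[-0.89,-0.13,-0.16],"rot":[-0.25,-0.17,0.65],"grip":0},
{"linear":[-0.91,-0.03,-0.14],"rot":[-0.26,-0.18,0.66],"grip":0},
{"linear":[-0.91,0.06,-0.11],"rot":[-0.25,-0.17,0.65],"grip":0},
--
{"linear":[-0.9,0.15,-0.08],"rot":[-0.26,-0.18,0.65],"grip":0},
{"linear":[-0.89,0.24,-0.05],"rot":[-0.25,-0.17,0.66],"grip":0},
{"linear":[0,0,0],"rot":[0,0,0],"grip":0},
(array([[-150,  -50],
       [-150,    0],
       [-150,   50],
       [-100,  -50],
  
[... 3392 characters left out ...]
 392,  177,  155,   72,   24,   10,    1,   82,    9,  130,
         75,   58,   10,  126,   71,   44,    1,   50,    6,  148,   67,
         16,   37,  193,  413,   86,   10,  116,  110,   58,  130,   64,
          1,   75,  729,  672,  469,  305,   34,   13,   20,  114,  100,
         97,   95,   82,    8,  126,   43,   20,  757,  572,  510,  523,
         69,  172,  150,   78,   81,  418,   53,   40,  101,  212,   45,
        205,   16,  103,   62,    7,  127,   16,  270,  533,  487,  255,
         16,   93,   15,  244,  246,    2,   70,   20,   80,   46,   21,
          2,    7,   34,   50,   21,  315,  128,  275,   25,    3,   46,
         13,  185,   29,   21,   16,   16,    8,    4]))
```

Emit:
step_arm(
  increments=[
    {"linear":[-0.56,-0.7,-0.18],"rot":[-0.25,-0.18,0.65],"grip":0},
    {"linear":[-0.64,-0.64,-0.19],"rot":[-0.26,-0.17,0.66],"grip":0},
    {"linear":[-0.69,-0.56,-0.2],"rot":[-0.25,-0.18,0.65],"grip":0},
    {"linear":[-0.76,-0.49,-0.19],"rot":[-0.26,-0.17,0.66],"grip":0},
    {"linear":[-0.8,-0.4,-0.2],"rot":[-0.25,-0.18,0.65],"grip":0},
  ],
)

```text
clock: 2.28
tool_pos: [314.6, 348.5, 265.0]
eef_rot: [[-0.643, 0.735, 0.215], [0.761, 0.644, 0.079], [-0.08, 0.215, -0.973]]
contact_force: [0.9, -1.0, 0.7]
grip_width: 0.998
grip_force: 0.0
```

Emit:
step_arm(
  increments=[
    {"linear":[-0.84,-0.31,-0.18],"rot":[-0.26,-0.17,0.65],"grip":0},
    {"linear":[-0.88,-0.23,-0.17],"rot":[-0.25,-0.18,0.66],"grip":0},
    {"linear":[-0.89,-0.13,-0.16],"rot":[-0.25,-0.17,0.65],"grip":0},
    {"linear":[-0.91,-0.03,-0.14],"rot":[-0.26,-0.18,0.66],"grip":0},
    {"linear":[-0.91,0.06,-0.11],"rot":[-0.25,-0.17,0.65],"grip":0},
  ],
)

```text
clock: 2.9
tool_pos: [397.0, 91.4, 319.5]
eef_rot: [[-0.194, 0.882, 0.43], [0.98, 0.194, 0.045], [-0.044, 0.43, -0.902]]
contact_force: [0.8, 0.1, -0.1]
grip_width: 1.002
grip_force: 0.0
```

Emit:
step_arm(
  increments=[
    {"linear":[-0.9,0.15,-0.08],"rot":[-0.26,-0.18,0.65],"grip":0},
    {"linear":[-0.89,0.24,-0.05],"rot":[-0.25,-0.17,0.66],"grip":0},
    {"linear":[0,0,0],"rot":[0,0,0],"grip":0},
    {"linear":[0,0,0],"rot":[0,0,0],"grip":0},
  ],
)

```text
clock: 3.4
tool_pos: [429.8, -10.1, 339.7]
eef_rot: [[0.0, 0.866, 0.499], [1.0, -0.001, 0.001], [0.001, 0.499, -0.866]]
contact_force: [-0.6, 0.1, 0.2]
grip_width: 0.999
grip_force: 0.0
```

```bash
python3 - <<'E'
from h import *
s=readout.sense(); p=cams.snapshot("wrist"); w=cloud(p,s); np.savez("w1.npz",w=w,im=p["image"])
print(s["clock"],np.round(s["tool_pos"],1),np.round(s["eef_rot"],3).tolist())
cv2.imwrite("pics/c.png",p["image"][:,:,::-1])
for l in("clip_short_a","clip_mid_a","clip_long_a","cup","reflector"):
    for d in nets.cut_out(l,p)[:4]:
        if d["p"]<.4: continue
        q=w[d["pixels"]];q=q[~np.isnan(q[:,0])]
        zt=np.percentile(q[:,2],95); t=q[(abs(q[:,2]-zt)<5)]
        print(l,round(d["p"],2),np.round(d["box"]),len(q),np.median(q,0).round(),"zt",zt.round(),*top(t))
for r in("short","mid","long"):
    for l in("","_lower","_upper"):
        for d in nets.spot_point("row_"+r+l,p)[:1]:
            c,rr=np.round(d["at"]).astype(int); print(r+l,round(d["p"],2),d["at"],w[rr,c].round(1))
E
```

```text
3.4 [429.8 -10.1 339.7] [[0.0, 0.866, 0.499], [1.0, -0.001, 0.001], [0.001, 0.499, -0.866]]
clip_short_a 0.81 [278. 225. 296. 265.] 767 [ 633. -184.  107.] zt 116.0 [ 639.3 -191.1] [15.9 70.2] 92.5
clip_short_a 0.76 [136. 125. 174. 175.] 1203 [434.  -5.  35.] zt 37.0 [436.8  -7.1] [30.6 69.5] 102.0
clip_mid_a 0.62 [226. 112. 245. 175.] 1218 [551.   0.  69.] zt 76.0 [557.8  -3.2] [17.5 95. ] 91.5
clip_long_a 0.71 [157. 285. 182. 336.] 812 [ 432. -303.   35.] zt 37.0 [ 430.8 -293.6] [ 30.2 114.5] 93.8
clip_long_a 0.69 [235. 201. 255. 267.] 1165 [ 565. -162.   68.] zt 76.0 [ 570.7 -170.7] [ 16.5 119. ] 91.6
cup 0.64 [124. 210. 175. 257.] 1733 [ 408. -141.   38.] zt 74.0 [ 408.1 -126.4] [55.  68.3] 3.1
reflector 0.79 [121.  11. 197.  92.] 4507 [456. 133.  23.] zt 45.0 [451.8 126.9] [94.2 96.4] 133.3
short 0.87 [274.1, 17.8] [621.8 180.4  64.8]
short_lower 0.85 [238.9, 19.0] [574.9 178.4  40.9]
short_upper 0.9 [294.0, 16.6] [646.8 181.3  81.2]
mid 0.8 [268.3, 137.6] [612.4   2.   67.3]
mid_lower 0.79 [241.5, 136.1] [559.9   9.5  74.2]
mid_upper 0.57 [287.0, 137.9] [640.8   1.8  81.8]
long 0.97 [270.8, 227.8] [ 623.6 -166.7   64.2]
long_lower 0.71 [241.2, 139.9] [558.9   3.1  72.6]
long_upper 0.97 [287.4, 228.5] [ 636.2 -156.2   97.1]
```

View pics/c.png

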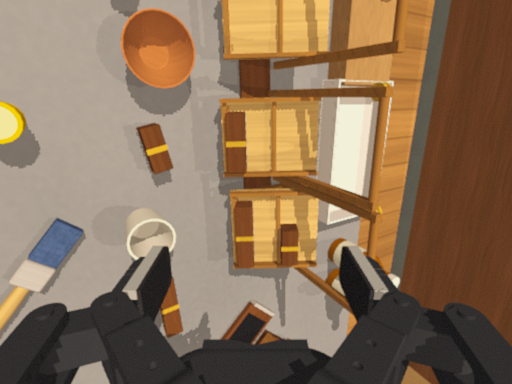

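The wrist view shows all three decks: long at (275,230), mid at (270,138), short at (275,20). The misfiled clip is at (288,245), short_a at (155,150) and long_b at (170,305). I'll fit the rack frames from the depth data.

```bash
cat > fit.py <<'E'
from h import *
from scipy.optimize import least_squares
def frame(w,c):
    q=w.reshape(-1,3);q=q[~np.isnan(q[:,0])]
    q=q[(abs(q[:,0]-c[0])<85)&(abs(q[:,1]-c[1])<85)&(q[:,2]>12)&(q[:,2]<150)]
    n0=np.array([-.5,0,.866]); 
    hgt=q@n0; k=np.histogram(hgt,np.arange(-330,-150,3)); m=k[1][np.argmax(k[0])]+1.5
    d=q[abs(hgt-m)<5]
    for _ in range(6):
        cc=d.mean(0); n=np.linalg.svd(d-cc,full_matrices=False)[2][2]; n*=np.sign(n[2])
        d=q[abs((q-cc)@n)<1.5]
    return n,cc,q
E
python3 - <<'E'
from fit import *
w=np.load("w1.npz")["w"]
for r,c,wd in(("short",(618,180),90),("mid",(615,0),115),("long",(620,-170),140)):
    n,cc,q=frame(w,c); 
    x=np.array([n[2],0,-n[0]]);x/=np.linalg.norm(x); y=np.cross(n,x)
    h=(q-cc)@n; X=(q-cc)@x; Y=(q-cc)@y
    print(r,"n",n.round(4),"slope",np.degrees(np.arccos(n[2])).round(2),"cc",cc.round(1))
    dk=abs(h)<1.5
    print(" deck X",np.percentile(X[dk],[.5,99.5]).round(1),"Y",np.percentile(Y[dk],[.5,99.5]).round(1))
    # cheeks (14 high)
    for lo,hi,t in((5.5,9.5,"lip"),(12,15.5,"cheek"),(31,36,"clip")):
        m=(h>lo)&(h<hi)&(abs(X)<90)
        if t=="cheek":
            for sgn in(-1,1):
                mm=m&(sgn*Y>wd/2-15)&(sgn*Y<wd/2+25)
                if mm.sum()>10:
                    f=np.polyfit(X[mm],Y[mm],1); print("  cheek",sgn,mm.sum(),"Y@0",np.median(Y[mm]).round(1),np.percentile(Y[mm],[3,97]).round(1),"X",np.percentile(X[mm],[1,99]).round(1),"ang",np.degrees(np.arctan(f[0])).round(1))
        elif t=="lip":
            k=np.histogram(X[m&(abs(Y)<wd/2-5)],np.arange(-90,90,2)); print("  lip",[(int(a),int(b)) for a,b in zip(k[1],k[0]) if b>15])
        else:
            for lo2,hi2 in((-85,-20),(0,60)):
                mm=m&(X>lo2)&(X<hi2)
                if mm.sum()>50: print("  clip",mm.sum(),top(np.stack([X[mm],Y[mm]],1)),"h",np.median(h[mm]).round(1))
E
```

```text
short n [-0.5001 -0.0148  0.8659] slope 30.02 cc [623.8 169.   68.6]
 deck X [-81.4  76.6] Y [-42.7  34.3]
  lip [(-78, 65), (-76, 71), (-74, 55), (0, 27), (2, 68), (4, 72), (6, 45)]
  cheek -1 427 Y@0 -41.1 [-45.3 -37. ] X [-79.2  74.2] ang 1.2
mid n [-0.4992 -0.0115  0.8664] slope 29.96 cc [628.7   6.1  75.6]
 deck X [-95.6  62.7] Y [-61.1  53.5]
  lip [(-90, 51), (-14, 33), (-12, 71), (-10, 81), (-8, 61)]
  cheek -1 334 Y@0 -63.7 [-68.5 -59.7] X [-88.6  62.9] ang 1.0
  cheek 1 368 Y@0 56.9 [53.9 65.7] X [-88.5  59.9] ang 1.6
  clip 1111 (array([-70.3,  -8.9]), array([29.4, 94.9]), np.float32(90.0)) h 33.9
  clip 56 (array([42.5, -9.1]), array([ 15.6, 163.8]), np.float32(96.4)) h 34.1
long n [-0.4993 -0.0149  0.8663] slope 29.97 cc [ 640.3 -160.4   74.4]
 deck X [-93.9  65.4] Y [-77.3  68.9]
  lip [(-90, 57), (-88, 57), (-10, 47), (-8, 67), (-6, 46)]
  cheek -1 214 Y@0 -80.1 [-84.5 -75.5] X [-89.3  66.5] ang 1.2
  cheek 1 252 Y@0 65.9 [62.3 69.6] X [-89.8  38.1] ang 1.4
  clip 1014 (array([-69. ,  -9.8]), array([ 30.1, 119.7]), np.float32(91.4)) h 33.9
  clip 527 (array([ 23.6, -10.8]), array([ 53.7, 167.6]), np.float32(95.4)) h 34.0
```

```bash
cat >> h.py <<'E'
RR=Rot(91.5,30)
ORG={"short":np.array([621.6,175.8,67.3]),"mid":np.array([614.2,2.7,67.3]),"long":np.array([628.1,-167.5,67.3])}
def at(r,x,y,h): return ORG[r]+RR@np.array([y,x,-h])   # row x,y,height of TCP
def inrow(r,p): 
    v=(np.asarray(p)-ORG[r])@RR; return np.stack([v[...,1],v[...,0],-v[...,2]],-1)
E
python3 - <<'E'
from h import *
w=np.load("w1.npz")["w"].reshape(-1,3); w=w[~np.isnan(w[:,0])]
for r in("mid","long"):
    q=inrow(r,w)
    for lo,hi in((-75,-30),(0,50)):
        m=(q[:,2]>31)&(q[:,2]<36.5)&(q[:,0]>lo)&(q[:,0]<hi)&(abs(q[:,1])<68)
        if m.sum()>300: print(r,top(q[m]),np.median(q[m,2]).round(2))
x,y=23.5,-23
plan([(at("long",25,-22,100),RR,.3,58,0),(at("long",25,-22,17),RR,.3,40,1)])
E
```

```text
mid (array([-54.2,  -4.3]), array([30.4, 95.1]), np.float32(89.4)) 33.83
long (array([-54.9,  -1.4]), array([ 30.1, 119.7]), np.float32(90.1)) 33.94
long (array([ 25.2, -23.7]), array([29.4, 70.5]), np.float32(90.6)) 33.95
--
{"linear":[-0.5,0.17,0.65],"rot":[0,0.01,-0.03],"grip":0.3},
{"linear":[-0.5,0.17,0.66],"rot":[0,0.02,-0.02],"grip":0.3},
{"linear":[-0.51,0.16,0.65],"rot":[0,0.01,-0.03],"grip":0.3},
{"linear":[-0.5,0.17,0.65],"rot":[0,0.02,-0.02],"grip":0.3},
{"linear":[-0.51,0.16,0.65],"rot":[0,0.01,-0.03],"grip":0.3},
--
{"linear":[-0.51,0.16,0.65],"rot":[0,0.02,-0.02],"grip":0.3},
{"linear":[0,0,0.46],"rot":[0,0,0],"grip":0.3},
{"linear":[0,0,0.46],"rot":[0,0,0],"grip":0.3},
{"linear":[0,0,0.46],"rot":[0,0,0],"grip":0.3},
{"linear":[0,0,0],"rot":[0,0,0],"grip":0.3},
```

Emit:
step_arm(
  increments=[
    {"linear":[-0.5,0.17,0.65],"rot":[0,0.01,-0.03],"grip":0.3},
    {"linear":[-0.5,0.17,0.66],"rot":[0,0.02,-0.02],"grip":0.3},
    {"linear":[-0.51,0.16,0.65],"rot":[0,0.01,-0.03],"grip":0.3},
    {"linear":[-0.5,0.17,0.65],"rot":[0,0.02,-0.02],"grip":0.3},
    {"linear":[-0.51,0.16,0.65],"rot":[0,0.01,-0.03],"grip":0.3},
  ],
  newtons=40,
)

```text
clock: 4.78
tool_pos: [573.0, -161.6, 194.4]
eef_rot: [[-0.021, 0.866, 0.5], [1.0, 0.019, 0.01], [-0.0, 0.5, -0.866]]
contact_force: [0.4, -0.1, 0.7]
grip_width: 0.695
grip_force: 0.0
```

Emit:
step_arm(
  increments=[
    {"linear":[-0.54,0.16,0.65],"rot":[0,0.02,-0.02],"grip":0.3},
    {"linear":[0,0,0.46],"rot":[0,0,0],"grip":0.3},
    {"linear":[0,0,0],"rot":[0,0,0],"grip":0.3},
  ],
)

```text
clock: 5.15
tool_pos: [613.3, -191.2, 138.9]
eef_rot: [[-0.026, 0.869, 0.495], [1.0, 0.021, 0.016], [0.004, 0.495, -0.869]]
contact_force: [0.4, 0.5, -0.0]
grip_width: 0.699
grip_force: 0.0
```

```bash
python3 - <<'E'
from h import *
s=readout.sense(); p=cams.snapshot("wrist")
print(s["clock"],inrow("long",s["tool_pos"]).round(1),(RR.T@s["eef_rot"]).round(3).tolist(),s["grip_width"])
cv2.imwrite("pics/d.png",p["image"][:,:,::-1])
plan([(at("long",25.2,-23.7,17),RR,.3,40,0)])
E
```

```text
5.15 [ 22.5 -23.3  69.7] [[1.0, -0.002, 0.003], [0.002, 1.0, -0.005], [-0.003, 0.006, 1.0]] 0.6989640589360062
--
{"linear":[0,0.01,0.45],"rot":[-0.01,-0.01,0],"grip":0.3},
{"linear":[0,0.01,0.45],"rot":[-0.01,0,-0.01],"grip":0.3},
```

View pics/d.png

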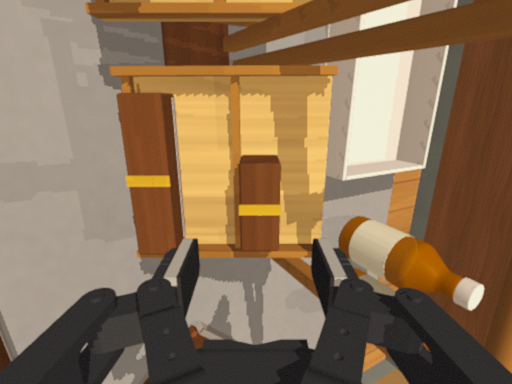

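Emit:
step_arm(
  increments=[
    {"linear":[0,0.01,0.45],"rot":[-0.01,-0.01,0],"grip":0.3},
    {"linear":[0,0.01,0.45],"rot":[-0.01,0,-0.01],"grip":0.3},
    {"linear":[0,0,0],"rot":[0,0,0],"grip":0.3},
    {"linear":[0,0,0],"rot":[0,0,0],"grip":1},
    {"linear":[0,0,0],"rot":[0,0,0],"grip":1},
  ],
  newtons=40,
)

```text
clock: 5.82
tool_pos: [643.1, -191.3, 98.5]
eef_rot: [[-0.026, 0.863, 0.505], [1.0, 0.024, 0.011], [-0.003, 0.505, -0.863]]
contact_force: [-0.0, -0.4, -0.4]
grip_width: 0.28
grip_force: 0.0
```

Emit:
step_arm(
  increments=[
    {"linear":[0,0,0],"rot":[0,0,0],"grip":1},
  ],
)

```text
clock: 5.95
tool_pos: [642.8, -191.1, 97.6]
eef_rot: [[-0.026, 0.863, 0.504], [1.0, 0.024, 0.012], [-0.002, 0.504, -0.864]]
contact_force: [0.2, -0.0, 0.8]
grip_width: 0.058
grip_force: 0.0
```

```bash
python3 - <<'E'
from h import *
s=readout.sense()
print(s["clock"],inrow("long",s["tool_pos"]).round(1),(RR.T@s["eef_rot"]).round(3).tolist(),s["grip_width"],s["grip_force"])
x,y,h=inrow("long",s["tool_pos"])
dx,dy=x-25.2,y+23.7
plan([(at("long",x+1,y,h+110),RR,1,40,0),(at("short",25+dx+3,dy,h+110),RR,1,58,0),(at("short",25+dx+3,dy,h+8),RR,1,50,1)])
E
```

```text
5.95 [ 27.4 -24.   19.2] [[1.0, 0.001, -0.002], [-0.001, 1.0, 0.004], [0.002, -0.004, 1.0]] 0.057847487744884754 0.0
--
{"linear":[0,0.01,-0.61],"rot":[0.01,0,0],"grip":1},
{"linear":[0,0.01,-0.61],"rot":[0.01,0.01,0.01],"grip":1},
{"linear":[0,0,-0.61],"rot":[0.01,0,0],"grip":1},
{"linear":[0.87,0.01,0],"rot":[0,0,0],"grip":1},
{"linear":[0.88,0.01,0],"rot":[0,0,0],"grip":1},
--
{"linear":[0.87,0.01,0.01],"rot":[0,0,0],"grip":1},
{"linear":[0.87,0.01,0],"rot":[0,0,0],"grip":1},
{"linear":[0.88,0.01,0],"rot":[0,0,0],"grip":1},
{"linear":[0.87,0.01,0],"rot":[0,0,0],"grip":1},
{"linear":[0.88,0.01,0.01],"rot":[0,0,0],"grip":1},
--
{"linear":[0,0,0.57],"rot":[0,0,0],"grip":1},
{"linear":[0,0,0.56],"rot":[0,0,0],"grip":1},
{"linear":[0,0,0.57],"rot":[0,0,0],"grip":1},
{"linear":[0,0,0],"rot":[0,0,0],"grip":1},
```

```bash
python3 - <<'E'
from h import *
p=cams.snapshot("wrist"); s=readout.sense()
a=p["image"][:,:,::-1]; b=cams.snapshot("side")["image"][130:280,200:400,::-1]
print(s["grip_width"],s["grip_force"])
cv2.imwrite("pics/e.png",np.hstack([cv2.resize(a,(400,300)),cv2.resize(b,(400,300),interpolation=cv2.INTER_CUBIC)]))
E
```

```text
0.004706238740875587 0.0
```

View pics/e.png

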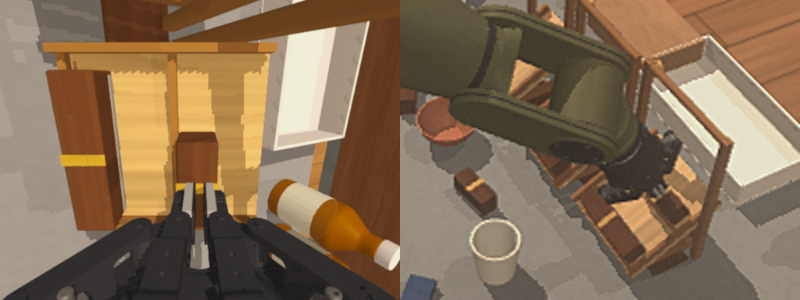

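```bash
python3 - <<'E'
from h import *
s=readout.sense();p=cams.snapshot("wrist"); w=cloud(p,s); r=inrow("long",w)
t=(w-np.array(s["tool_pos"]))@np.array(s["eef_rot"])
for v in range(160,330,10):
    print(v,[(u,r[v,u].round(0).tolist(),t[v,u].round(0).tolist()) for u in (232,243,252,260,272)])
E
```

```text
160 [(232, [13.0, 16.0, -0.0], [40.0, -14.0, 19.0]), (243, [20.0, 16.0, 1.0], [40.0, -7.0, 18.0]), (252, [25.0, 16.0, 1.0], [40.0, -1.0, 18.0]), (260, [31.0, 16.0, 0.0], [40.0, 4.0, 19.0]), (272, [38.0, 16.0, -1.0], [40.0, 11.0, 19.0])]
170 [(232, [13.0, 11.0, 7.0], [35.0, -14.0, 12.0]), (243, [20.0, 11.0, 5.0], [34.0, -7.0, 14.0]), (252, [25.0, 11.0, 5.0], [35.0, -1.0, 13.0]), (260, [30.0, 11.0, 6.0], [35.0, 4.0, 13.0]), (272, [38.0, 11.0, 5.0], [35.0, 11.0, 14.0])]
180 [(232, [15.0, 11.0, 28.0], [35.0, -12.0, -10.0]), (243, [21.0, 11.0, 28.0], [35.0, -6.0, -9.0]), (252, [26.0, 11.0, 28.0], [35.0, -1.0, -9.0]), (260, [30.0, 11.0, 27.0], [34.0, 3.0, -9.0]), (272, [37.0, 11.0, 29.0], [35.0, 10.0, -10.0])]
190 [(232, [15.0, 7.0, 34.0], [31.0, -12.0, -15.0]), (243, [21.0, 6.0, 33.0], [30.0, -6.0, -14.0]), (252, [26.0, 7.0, 34.0], [31.0, -1.0, -15.0]), (260, [30.0, 7.0, 34.0], [31.0, 3.0, -15.0]), (272, [36.0, 7.0, 34.0], [31.0, 10.0, -15.0])]
200 [(232, [15.0, 1.0, 33.0], [25.0, -12.0, -14.0]), (243, [21.0, 1.0, 33.0], [25.0, -6.0, -14.0]), (252, [26.0, 1.0, 34.0], [25.0, -1.0, -15.0]),
[... 2364 characters left out ...]
.0]), (243, [23.0, -12.0, 99.0], [12.0, -4.0, -81.0]), (252, [26.0, -28.0, 79.0], [-4.0, -1.0, -60.0]), (260, [29.0, -21.0, 88.0], [2.0, 2.0, -69.0]), (272, [33.0, -12.0, 99.0], [12.0, 6.0, -81.0])]
310 [(232, [20.0, -7.0, 110.0], [17.0, -7.0, -92.0]), (243, [23.0, -11.0, 105.0], [13.0, -3.0, -87.0]), (252, [26.0, -33.0, 80.0], [-9.0, -1.0, -61.0]), (260, [29.0, -26.0, 89.0], [-2.0, 2.0, -70.0]), (272, [32.0, -8.0, 110.0], [16.0, 6.0, -91.0])]
320 [(232, [20.0, -8.0, 114.0], [16.0, -6.0, -95.0]), (243, [23.0, -14.0, 107.0], [10.0, -3.0, -88.0]), (252, [25.0, -190.0, -90.0], [-166.0, -3.0, 109.0]), (260, [29.0, -30.0, 90.0], [-6.0, 2.0, -71.0]), (272, [32.0, -8.0, 113.0], [16.0, 6.0, -95.0])]
```

```bash
python3 - <<'E'
from h import *
s=readout.sense();p=cams.snapshot("wrist"); w=cloud(p,s)
t=(w-np.array(s["tool_pos"]))@np.array(s["eef_rot"])
print(s["grip_width"],p["hand_eye"].round(2).tolist(),env.tcp_to_tips)
for v in range(230,246): print(v,[t[v,u].round(1).tolist() for u in (240,243,252,260)])
E
```

```text
0.00012210769156875565 [[0.0, -0.95, -0.31, 78.97], [1.0, 0.0, -0.0, 0.49], [0.0, -0.31, 0.95, -165.56], [0.0, 0.0, 0.0, 1.0]] 8.0
230 [[7.0, -8.0, -15.2], [6.5, -6.3, -14.3], [7.3, -1.2, -15.9], [7.2, 3.3, -15.6]]
231 [[6.1, -8.0, -14.6], [6.6, -6.3, -15.6], [6.5, -1.2, -15.5], [6.9, 3.3, -16.4]]
232 [[5.6, -8.0, -14.9], [5.6, -6.3, -15.0], [5.5, -1.2, -14.8], [5.5, 3.3, -14.8]]
233 [[4.7, -8.0, -14.4], [5.0, -6.3, -14.9], [5.1, -1.2, -15.1], [5.0, 3.3, -15.0]]
234 [[4.4, -8.0, -15.1], [10.0, -5.8, -26.4], [10.0, -1.1, -26.3], [11.1, 3.1, -28.5]]
235 [[3.7, -8.0, -15.0], [10.1, -5.8, -27.6], [10.6, -1.1, -28.6], [10.1, 3.1, -27.7]]
236 [[3.5, -8.0, -15.8], [10.3, -5.7, -29.3], [10.6, -1.0, -29.8], [9.8, 3.1, -28.3]]
237 [[3.0, -8.0, -15.9], [10.7, -5.6, -31.1], [10.6, -1.0, -31.0], [10.1, 3.1, -30.0]]
238 [[2.6, -8.0, -16.4], [10.9, -5.5, -32.6], [10.2, -1.0, -31.2], [10.2, 3.0, -31.2]]
239 [[2.1, -8.0, -16.7], [10.3, -5.6, -32.5], [10.7, -1.0, -33.3], [10.6, 3.0, -33.1]]
240 [[1.4, -8.0, -16.6], [10.3, -5.5, -33.6], [10.5, -1.0, -34.0], [10.0, 3.0, -33.0]]
241 [[0.7, -8.0, -16.4], [10.4, -5.5, -35.0], [10.1, -1.0, -34.3], [10.3, 3.0, -34.7]]
242 [[-0.5, -8.1, -15.3], [10.6, -5.4, -36.3], [10.0, -1.0, -35.3], [10.3, 3.0, -35.7]]
243 [[-0.6, -8.0, -16.3], [10.1, -5.4, -36.4], [10.6, -1.0, -37.4], [10.1, 3.0, -36.4]]
244 [[6.6, -7.2, -30.9], [10.1, -5.4, -37.5], [10.2, -1.0, -37.7], [10.4, 2.9, -38.0]]
245 [[6.5, -7.2, -31.8], [10.7, -5.3, -39.5], [10.1, -1.0, -38.4], [10.6, 2.9, -39.4]]
```

```bash
python3 - <<'E'
from h import *
s=readout.sense()
print(inrow("long",s["tool_pos"]).round(1))
plan([(at("long",25.2,-23.7,-16),RR,.3,9,0)])
E
```

```text
[ 26.6 -23.8  18.4]
--
{"linear":[0,-0.01,0.14],"rot":[0.01,0,0],"grip":0.3},
{"linear":[0,0,0.15],"rot":[0,0,0],"grip":0.3},
{"linear":[0,-0.01,0.14],"rot":[0.01,0,0],"grip":0.3},
{"linear":[0,0,0.14],"rot":[0,0.01,0.01],"grip":0.3},
```

Emit:
step_arm(
  increments=[
    {"linear":[0,-0.02,0],"rot":[0,0,0],"grip":0.3},
    {"linear":[0,-0.02,0],"rot":[0,0,0],"grip":0.3},
    {"linear":[0,0,0.08],"rot":[0,0,0],"grip":0.3},
    {"linear":[0,0,0.1],"rot":[0,0,0],"grip":0.3},
    {"linear":[0,0,0.12],"rot":[0,0,0],"grip":0.3},
  ],
)

```text
clock: 6.78
tool_pos: [649.7, -190.6, 79.0]
eef_rot: [[-0.027, 0.864, 0.502], [1.0, 0.023, 0.012], [-0.001, 0.502, -0.865]]
contact_force: [0.7, 0.3, 0.4]
grip_width: 0.702
grip_force: 0.0
```

```bash
python3 - <<'E'
from h import *
s=readout.sense();p=cams.snapshot("wrist"); w=cloud(p,s)
print(s["clock"],s["grip_width"],inrow("long",s["tool_pos"]).round(1))
cv2.imwrite("pics/f.png",p["image"][100:384,100:420,::-1])
plan([(at("long",25.2,-23.7,-16),RR,.3,9,0)])
E
```

```text
6.775 0.7020595705986756 [ 24.  -23.7  -0.4]
--
{"linear":[0,0.02,0.12],"rot":[0,0,0],"grip":0.3},
{"linear":[-0.01,0.01,0.13],"rot":[0.01,0,0],"grip":0.3},
```

View pics/f.png

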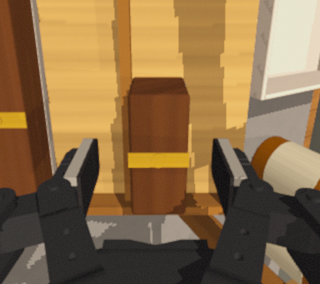

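The picture shows the clip centred between the fingers, with the tips only about level with its top. That puts the tips about 34 mm short of the stated length, so I'll go deeper and close.

Emit:
step_arm(
  increments=[
    {"linear":[0,0.02,0.15],"rot":[0,0,0],"grip":0.3},
    {"linear":[0,0,0.15],"rot":[0,0,0],"grip":0.3},
    {"linear":[0,0,0],"rot":[0,0,0],"grip":1},
    {"linear":[0,0,0],"rot":[0,0,0],"grip":1},
    {"linear":[0,0,0],"rot":[0,0,0],"grip":1},
  ],
)

```text
clock: 7.45
tool_pos: [657.5, -189.9, 62.9]
eef_rot: [[-0.028, 0.867, 0.498], [1.0, 0.024, 0.014], [0.0, 0.498, -0.867]]
contact_force: [-7.3, 0.7, 2.5]
grip_width: 0.399
grip_force: 39.2
```

```bash
python3 - <<'E'
from h import *
s=readout.sense();p=cams.snapshot("wrist");w=cloud(p,s)
t=(w-np.array(s["tool_pos"]))@np.array(s["eef_rot"])
m=(abs(t[...,2]+53)<4)&(abs(t[...,0])<75)&(abs(t[...,1])<16)
print(s["clock"],s["grip_width"],s["grip_force"],np.round(s["contact_force"],1))
x,y,h=inrow("long",s["tool_pos"]); print(x,y,h)
print((RR.T@s["eef_rot"]).round(3).tolist())
dx,dy=x-25.2,y+23.7
plan([(at("long",x+1,y,h+100),RR,1,40,0),(at("short",25+dx+3,dy,h+100),RR,1,55,0),(at("short",25+dx+3,dy,h+8),RR,1,50,1)])
E
```

```text
7.45 0.39911076511385185 39.22839045524597 [-7.3  0.7  2.5]
22.749509878378685 -23.116012809923586 -18.177356357688872
[[1.0, 0.001, 0.001], [-0.001, 1.0, -0.002], [-0.001, 0.002, 1.0]]
--
{"linear":[0,0,-0.56],"rot":[0,0,0],"grip":1},
{"linear":[0,0.01,-0.55],"rot":[-0.01,-0.01,0.01],"grip":1},
{"linear":[0,0,-0.56],"rot":[0,0,0],"grip":1},
{"linear":[0.87,0.01,0],"rot":[0,0,0],"grip":1},
{"linear":[0.88,0.01,0.01],"rot":[0,0,0],"grip":1},
--
{"linear":[0.87,0.01,0],"rot":[0,0,0],"grip":1},
{"linear":[0.88,0.01,0],"rot":[0,0,0],"grip":1},
{"linear":[0.87,0.01,0.01],"rot":[0,0,0],"grip":1},
{"linear":[0.87,0.01,0],"rot":[0,0,0],"grip":1},
{"linear":[0.88,0.01,0],"rot":[0,0,0],"grip":1},
--
{"linear":[0,0,0.77],"rot":[0,0,0],"grip":1},
{"linear":[0,0,0.77],"rot":[0,0,0],"grip":1},
{"linear":[0,0,0],"rot":[0,0,0],"grip":1},
```

Emit:
step_arm(
  increments=[
    {"linear":[0,0.03,-0.4],"rot":[0,0,0],"grip":1},
    {"linear":[0,0,-0.63],"rot":[0,0,0],"grip":1},
    {"linear":[0,0,-0.64],"rot":[0,0,0],"grip":1},
    {"linear":[0.87,0.01,0],"rot":[0,0,0],"grip":1},
    {"linear":[0.88,0.01,0.01],"rot":[0,0,0],"grip":1},
  ],
)

```text
clock: 8.12
tool_pos: [609.3, -86.5, 153.3]
eef_rot: [[-0.024, 0.863, 0.504], [1.0, 0.022, 0.011], [-0.002, 0.504, -0.864]]
contact_force: [1.1, 1.5, -0.7]
grip_width: 0.357
grip_force: 38.7
```

Emit:
step_arm(
  increments=[
    {"linear":[0.87,0.01,0],"rot":[0,0,0],"grip":1},
    {"linear":[0.88,0.01,0],"rot":[0,0,0],"grip":1},
    {"linear":[0.87,0.01,0.01],"rot":[0,0,0],"grip":1},
    {"linear":[0.87,0.01,0],"rot":[0,0,0],"grip":1},
    {"linear":[0.88,0.01,0],"rot":[0,0,0],"grip":1},
  ],
)

```text
clock: 8.75
tool_pos: [604.8, 177.3, 153.0]
eef_rot: [[-0.026, 0.864, 0.503], [1.0, 0.023, 0.012], [-0.001, 0.503, -0.864]]
contact_force: [0.6, -1.0, -1.3]
grip_width: 0.353
grip_force: 38.7
```

Emit:
step_arm(
  increments=[
    {"linear":[0,0,0],"rot":[0,0,0],"grip":1},
    {"linear":[0,0,0],"rot":[0,0,0],"grip":1},
  ],
)

```text
clock: 9.0
tool_pos: [604.9, 175.5, 152.4]
eef_rot: [[-0.027, 0.865, 0.502], [1.0, 0.024, 0.012], [-0.001, 0.502, -0.865]]
contact_force: [-0.4, -0.3, -1.3]
grip_width: 0.355
grip_force: 38.7
```

```bash
python3 - <<'E'
from h import *
s=readout.sense();p=cams.snapshot("wrist");w=cloud(p,s)
print(s["clock"],s["grip_width"],s["grip_force"],np.round(s["contact_force"],1),inrow("short",s["tool_pos"]).round(1),(RR.T@s["eef_rot"]).round(3).tolist())
t=(w-np.array(s["tool_pos"]))@np.array(s["eef_rot"])
m=(t[...,2]>-60)&(t[...,2]<0)&(abs(t[...,0])<75)&(abs(t[...,1])<15.5)
print(m.sum()); q=t[m]; 
print("clip z hist",np.histogram(q[:,2],np.arange(-60,1,4)))
a=q[(q[:,0]>14)]; print("x max",np.percentile(a[:,0],99),"top z",np.median(a[a[:,2]<-40][:,2]) )
for v in range(160,260,6): print(v,t[v,245].round(0),t[v,262].round(0))
plan([(at("short",25.7,.6,-9),RR,1,40,1)])
E
```

```text
9.0 0.35549562124330747 38.674734137021005 [-0.4 -0.3 -1.3] [28.1  0.2 82.1] [[1.0, 0.001, -0.001], [-0.001, 1.0, 0.002], [0.001, -0.002, 1.0]]
9927
clip z hist (array([ 107,  114, 8079,  590,  214,  179,  157,  153,  136,  131,   67,
          0,    0,    0,    0]), array([-60, -56, -52, -48, -44, -40, -36, -32, -28, -24, -20, -16, -12,
        -8,  -4,   0]))
x max 34.281857582763884 top z -49.32380445953849
160 [26. -8. 83.] [27.  6. 81.]
166 [21. -8. 82.] [21.  7. 82.]
172 [16. -8. 81.] [16.  7. 81.]
178 [11. -8. 82.] [10.  7. 82.]
184 [ 5. -8. 82.] [ 5.  7. 83.]
190 [ 34.  -5. -25.] [ 34.   4. -26.]
196 [ 34.  -4. -35.] [ 34.   4. -35.]
202 [ 34.  -4. -43.] [ 34.   4. -42.]
208 [ 33.  -4. -48.] [ 33.   3. -49.]
214 [ 30.  -4. -48.] [ 31.   3. -50.]
220 [ 28.  -4. -50.] [ 29.   3. -51.]
226 [ 25.  -4. -48.] [ 25.   4. -49.]
232 [ 22.  -4. -49.] [ 22.   4. -49.]
238 [ 19.  -4. -49.] [ 20.   4. -50.]
244 [ 17.  -4. -51.] [ 17.   4. -51.]
250 [ 13.  -4. -49.] [ 14.   4. -50.]
256 [ 10.  -4. -49.] [ 11.   4. -50.]
--
{"linear":[0.01,-0.02,0.51],"rot":[0,0,0],"grip":1},
{"linear":[0,-0.01,0.5],"rot":[0.01,0.01,0],"grip":1},
{"linear":[0.01,-0.02,0.51],"rot":[0,0,0],"grip":1},
{"linear":[0,0,0],"rot":[0,0,0],"grip":1},
```

Emit:
step_arm(
  increments=[
    {"linear":[0,0,0.51],"rot":[0,0,0],"grip":1},
    {"linear":[0,0,0.51],"rot":[0,0,0],"grip":1},
    {"linear":[0,0,0.5],"rot":[0,0,0],"grip":1},
    {"linear":[0,0,0.03],"rot":[0,0,0],"grip":1},
    {"linear":[0,0,0.03],"rot":[0,0,0],"grip":1},
  ],
)

```text
clock: 9.68
tool_pos: [653.3, 175.7, 71.5]
eef_rot: [[-0.025, 0.864, 0.503], [1.0, 0.022, 0.012], [-0.001, 0.503, -0.864]]
contact_force: [-1.4, 0.3, -0.8]
grip_width: 0.354
grip_force: 39.0
```

Emit:
step_arm(
  increments=[
    {"linear":[0,0,0.03],"rot":[0,0,0],"grip":1},
    {"linear":[0,0,0.02],"rot":[0,0,0],"grip":1},
  ],
)

```text
clock: 9.93
tool_pos: [654.9, 176.8, 69.5]
eef_rot: [[-0.027, 0.863, 0.504], [1.0, 0.023, 0.013], [-0.001, 0.504, -0.864]]
contact_force: [-2.8, -2.2, 6.4]
grip_width: 0.361
grip_force: 38.9
```

```bash
cat >> h.py <<'E'
def st(r):
    s=readout.sense(); F=RR.T@np.array(s["contact_force"])
    print(round(s["clock"],2),"row xyh",inrow(r,s["tool_pos"]).round(1),"F row x,y,n",F[[1,0]].round(1),-F[2].round(1),"w",round(s["grip_width"],3),round(s["grip_force"],1),"rv",np.degrees(Ro.from_matrix(RR.T@s["eef_rot"]).as_rotvec()).round(2))
    return s
E
python3 - <<'E'
from h import *
st("short")
E
```

```text
9.93 row xyh [ 29.9   0.1 -14.7] F row x,y,n [ 0.7 -2.2] 7.0 w 0.361 38.9 rv [-0.27 -0.03 -0.04]
```

Emit:
step_arm(
  increments=[
    {"linear":[0,-0.02,0],"rot":[0,0,0],"grip":1},
    {"linear":[0,-0.02,0],"rot":[0,0,0],"grip":1},
    {"linear":[0,-0.02,0],"rot":[0,0,0],"grip":1},
  ],
)

```text
clock: 10.3
tool_pos: [652.7, 177.2, 68.3]
eef_rot: [[-0.027, 0.862, 0.506], [1.0, 0.023, 0.013], [-0.0, 0.506, -0.863]]
contact_force: [0.0, -0.3, 5.6]
grip_width: 0.357
grip_force: 39.2
```

```bash
python3 - <<'E'
from h import *
st("short")
E
```

```text
10.3 row xyh [ 27.4   0.6 -14.6] F row x,y,n [ 2.8 -0.3] 4.8 w 0.357 39.2 rv [-0.38  0.01 -0.05]
```

Emit:
step_arm(
  increments=[
    {"linear":[0,-0.02,0],"rot":[0,0,0],"grip":1},
    {"linear":[0,-0.02,0],"rot":[0,0,0],"grip":1},
  ],
)

```text
clock: 10.55
tool_pos: [650.7, 177.2, 67.2]
eef_rot: [[-0.027, 0.862, 0.506], [1.0, 0.023, 0.014], [-0.0, 0.506, -0.863]]
contact_force: [0.1, -0.8, 6.0]
grip_width: 0.357
grip_force: 39.2
```

Emit:
step_arm(
  increments=[
    {"linear":[0,-0.02,0],"rot":[0,0,0],"grip":1},
  ],
)

```text
clock: 10.68
tool_pos: [650.0, 177.2, 66.9]
eef_rot: [[-0.027, 0.862, 0.507], [1.0, 0.024, 0.014], [-0.0, 0.507, -0.862]]
contact_force: [3.9, -0.5, 4.2]
grip_width: 0.353
grip_force: 39.2
```

```bash
python3 - <<'E'
from h import *
st("short")
E
```

```text
10.68 row xyh [ 24.4   0.6 -14.6] F row x,y,n [ 5.5 -0.7] 1.7 w 0.353 39.2 rv [-0.45  0.02 -0.06]
```

Emit:
step_arm(
  increments=[
    {"linear":[0,0,0],"rot":[0,0,0],"grip":0.4},
    {"linear":[0,0,0],"rot":[0,0,0],"grip":0.4},
    {"linear":[0,0,-0.2],"rot":[0.05,0,0],"grip":0.4},
    {"linear":[0,0,-0.7],"rot":[0,0,0],"grip":0.4},
    {"linear":[0,0,-0.9],"rot":[0,0,0],"grip":0.3},
  ],
)

```text
clock: 11.3
tool_pos: [592.8, 174.9, 157.8]
eef_rot: [[-0.026, 0.87, 0.493], [1.0, 0.024, 0.012], [-0.002, 0.493, -0.87]]
contact_force: [2.1, 0.2, 0.3]
grip_width: 0.701
grip_force: 0.0
```

```bash
cat >> h.py <<'E'
def clips(r,s,p):
    w=cloud(p,s).reshape(-1,3); q=inrow(r,w[~np.isnan(w[:,0])])
    hw={"short":42,"mid":55,"long":68}[r]
    d=q[(abs(q[:,2])<4)&(abs(q[:,1])<hw)&(q[:,0]>-45)&(q[:,0]<60)]
    print(r,"deck h",np.median(d[:,2]).round(1) if len(d) else None)
    for lo,hi in((-78,-30),(0,60)):
        m=(q[:,2]>29)&(q[:,2]<39)&(q[:,0]>lo)&(q[:,0]<hi)&(abs(q[:,1])<hw)
        if m.sum()>200: print("  clip",m.sum(),*top(q[m]),"h",np.percentile(q[m,2],[5,50,95]).round(1))
E
python3 - <<'E'
from h import *
s=st("short"); p=cams.snapshot("wrist"); clips("short",s,p)
V=Rot(102,0)
P,R=plan([((520,120,190),Rot(96,15),.3,55,0),((437,-7.1,90),V,.3,55,0),((437,-7.1,45),V,.3,50,1)])
E
```

```text
11.3 row xyh [20.3 -0.1 92.8] F row x,y,n [1.9 0.2] -0.8 w 0.701 0.0 rv [ 0.48 -0.08 -0.05]
short deck h -0.0
  clip 3009 [26.  -0.1] [30.9 69.8] 89.8 h [32.6 33.9 35.1]
--
{"linear":[-0.45,-0.45,-0.48],"rot":[0.89,0.1,-0.24],"grip":0.3},
{"linear":[-0.43,-0.54,-0.43],"rot":[0.88,0.09,-0.24],"grip":0.3},
{"linear":[-0.49,-0.49,0.3],"rot":[0.44,0.02,-0.17],"grip":0.3},
{"linear":[-0.48,-0.49,0.33],"rot":[0.43,0.03,-0.18],"grip":0.3},
{"linear":[-0.47,-0.47,0.36],"rot":[0.44,0.02,-0.17],"grip":0.3},
--
{"linear":[-0.45,-0.46,0.39],"rot":[0.44,0.02,-0.17],"grip":0.3},
{"linear":[0,0,0.75],"rot":[0,0,0],"grip":0.3},
{"linear":[0,0,0],"rot":[0,0,0],"grip":0.3},
```

short_b now lies at row x = 26, y = 0, flat on the deck. Next is short_a.

Emit:
step_arm(
  increments=[
    {"linear":[-0.45,-0.45,-0.48],"rot":[0.89,0.1,-0.24],"grip":0.3},
    {"linear":[-0.43,-0.54,-0.43],"rot":[0.88,0.09,-0.24],"grip":0.3},
    {"linear":[-0.49,-0.49,0.3],"rot":[0.44,0.02,-0.17],"grip":0.3},
    {"linear":[-0.48,-0.49,0.33],"rot":[0.43,0.03,-0.18],"grip":0.3},
    {"linear":[-0.47,-0.47,0.36],"rot":[0.44,0.02,-0.17],"grip":0.3},
  ],
)

```text
clock: 11.98
tool_pos: [456.0, 22.6, 107.5]
eef_rot: [[-0.183, 0.982, 0.055], [0.983, 0.182, 0.007], [-0.003, 0.055, -0.998]]
contact_force: [1.2, -0.3, 0.8]
grip_width: 0.698
grip_force: 0.0
```

Emit:
step_arm(
  increments=[
    {"linear":[-0.45,-0.46,0.39],"rot":[0.44,0.02,-0.17],"grip":0.3},
    {"linear":[0,0,0.75],"rot":[0,0,0],"grip":0.3},
    {"linear":[0,0,0],"rot":[0,0,0],"grip":0.3},
  ],
)

```text
clock: 12.35
tool_pos: [432.0, -7.8, 34.6]
eef_rot: [[-0.206, 0.978, -0.017], [0.979, 0.206, -0.002], [0.002, -0.017, -1.0]]
contact_force: [-0.5, -0.0, -0.5]
grip_width: 0.699
grip_force: 0.0
```

```bash
cat >> h.py <<'E'
def flat(s,p,c,rad):
    w=cloud(p,s).reshape(-1,3); w=w[~np.isnan(w[:,0])]
    g=w[(w[:,2]>-6)&(w[:,2]<6)]; d=np.hypot(*(w[:,:2]-c).T)
    q=w[(d<rad)&(w[:,2]>29)&(w[:,2]<39)]
    o=top(q); print("table z",np.median(g[:,2]).round(1),"clip",len(q),*o,"z",np.median(q[:,2]).round(1)); return o
E
python3 - <<'E'
from h import *
s=readout.sense(); p=cams.snapshot("wrist"); print(s["clock"],np.round(s["tool_pos"],1),s["grip_width"],np.round(s["eef_rot"],3).tolist())
c,_,a=flat(s,p,(437,-7),45)
plan([((*c,-18),Rot(a,0),.3,32,1)])
E
```

```text
12.35 [432.   -7.8  34.6] 0.6987072586870884 [[-0.206, 0.978, -0.017], [0.979, 0.206, -0.002], [0.002, -0.017, -1.0]]
table z 1.8 clip 5045 [437.5  -6.9] [30.8 69.9] 101.6 z 35.7
--
{"linear":[0,0.03,0.46],"rot":[-0.04,0,0.02],"grip":0.3},
{"linear":[0,0.04,0.46],"rot":[-0.05,0,0.02],"grip":0.3},
{"linear":[0,0,0],"rot":[0,0,0],"grip":0.3},
```

Emit:
step_arm(
  increments=[
    {"linear":[0,0.03,0.36],"rot":[-0.04,0,0.02],"grip":0.3},
    {"linear":[0,0.04,0.36],"rot":[-0.05,0,0.02],"grip":0.3},
    {"linear":[0,0,0.15],"rot":[0,0,0],"grip":0.3},
    {"linear":[0,0,0.05],"rot":[0,0,0],"grip":0.3},
    {"linear":[0,0,0],"rot":[0,0,0],"grip":0.3},
  ],
)

```text
clock: 13.02
tool_pos: [440.4, -7.4, -16.5]
eef_rot: [[-0.201, 0.98, 0.005], [0.98, 0.201, -0.001], [-0.002, 0.005, -1.0]]
contact_force: [-0.4, -0.1, 0.2]
grip_width: 0.704
grip_force: 0.0
```

Emit:
step_arm(
  increments=[
    {"linear":[0,0,0],"rot":[0,0,0],"grip":1},
    {"linear":[0,0,0],"rot":[0,0,0],"grip":1},
    {"linear":[0,0,0],"rot":[0,0,0],"grip":1},
  ],
)

```text
clock: 13.4
tool_pos: [440.2, -7.5, -16.8]
eef_rot: [[-0.201, 0.98, 0.005], [0.98, 0.201, -0.0], [-0.001, 0.005, -1.0]]
contact_force: [-1.0, 0.1, 4.7]
grip_width: 0.345
grip_force: 40.7
```

```bash
python3 - <<'E'
from h import *
s=st("short"); print(np.round(s["tool_pos"],1),np.round(s["contact_force"],1))
x,y,z=s["tool_pos"]
dy=((np.array([437.5,-6.9])-[x,y])@np.array(s["eef_rot"])[:2,0]); print("clip along tool x",dy)
# over the cup/reflector free: lift, tilt, then over short lower
P,R=plan([((x,y,90),np.array(s["eef_rot"]),1,40,0),(at("short",-50,-dy,90),RR,1,55,2)])
E
```

```text
13.4 row xyh [-203.3 -178.5   20.3] F row x,y,n [1.5 0.1] 4.6 w 0.345 40.7 rv [29.64  2.58 -9.85]
[440.2  -7.5 -16.8] [-1.   0.1  4.7]
clip along tool x 1.1263034023094238
--
{"linear":[0,0,-0.59],"rot":[0,0,0],"grip":1},
{"linear":[0,0.01,-0.6],"rot":[0,0,0],"grip":1},
{"linear":[0,0,-0.59],"rot":[0,0,0],"grip":1},
{"linear":[0.66,0.53,-0.12],"rot":[-0.86,-0.07,0.29],"grip":1},
{"linear":[0.67,0.52,-0.07],"rot":[-0.86,-0.08,0.28],"grip":1},
--
{"linear":[0.7,0.49,-0.01],"rot":[-0.87,-0.07,0.29],"grip":1},
{"linear":[0.72,0.45,0.05],"rot":[-0.86,-0.08,0.28],"grip":1},
{"linear":[0,0,0],"rot":[0,0,0],"grip":1},
{"linear":[0,0,0],"rot":[0,0,0],"grip":1},
```

Emit:
step_arm(
  increments=[
    {"linear":[0,0,-0.59],"rot":[0,0,0],"grip":1},
    {"linear":[0,0,-0.6],"rot":[0,0,0],"grip":1},
    {"linear":[0,0,-0.59],"rot":[0,0,0],"grip":1},
    {"linear":[0.66,0.53,-0.12],"rot":[-0.86,-0.07,0.29],"grip":1},
    {"linear":[0.67,0.52,-0.07],"rot":[-0.86,-0.08,0.28],"grip":1},
  ],
)

```text
clock: 14.02
tool_pos: [486.9, 83.0, 105.4]
eef_rot: [[-0.111, 0.958, 0.264], [0.994, 0.11, 0.018], [-0.011, 0.265, -0.964]]
contact_force: [1.7, 0.5, -1.1]
grip_width: 0.346
grip_force: 40.2
```

Emit:
step_arm(
  increments=[
    {"linear":[0.7,0.49,-0.01],"rot":[-0.87,-0.07,0.29],"grip":1},
    {"linear":[0.72,0.45,0.05],"rot":[-0.86,-0.08,0.28],"grip":1},
    {"linear":[0,0,0],"rot":[0,0,0],"grip":1},
    {"linear":[0,0,0],"rot":[0,0,0],"grip":1},
  ],
)

```text
clock: 14.52
tool_pos: [531.4, 172.2, 118.5]
eef_rot: [[-0.028, 0.867, 0.497], [1.0, 0.024, 0.013], [-0.001, 0.497, -0.868]]
contact_force: [-0.4, -0.4, -0.8]
grip_width: 0.341
grip_force: 40.3
```

```bash
cat >> h.py <<'E'
def held(s,p,L):
    w=cloud(p,s); t=(w-np.array(s["tool_pos"]))@np.array(s["eef_rot"])
    q=t[(abs(t[...,2]+48)<6)&(t[...,0]>14)&(t[...,0]<80)&(abs(t[...,1])<22)]
    print("held top z",np.median(q[:,2]).round(1),"end x",np.percentile(q[:,0],99).round(1),"mid x",(np.percentile(q[:,0],99)-L/2).round(1),"y range",np.percentile(q[:,1],[1,99]).round(1))
E
python3 - <<'E'
from h import *
s=st("short"); p=cams.snapshot("wrist"); held(s,p,70)
plan([(at("short",-51.5,-.5,-9),RR,1,35,1)])
E
```

```text
14.53 row xyh [-52.5  -1.2  89.5] F row x,y,n [-0.8 -0.4] -0.5 w 0.341 40.3 rv [ 0.18 -0.01 -0.1 ]
held top z -52.3 end x 35.8 mid x 0.8 y range [-14.2  14.7]
--
{"linear":[0.01,0,0.55],"rot":[-0.01,0,0],"grip":1},
{"linear":[0,0.01,0.54],"rot":[0,0,0],"grip":1},
{"linear":[0.01,0,0.55],"rot":[-0.01,0,0],"grip":1},
{"linear":[0,0,0],"rot":[0,0,0],"grip":1},
```

Emit:
step_arm(
  increments=[
    {"linear":[0.01,0,0.55],"rot":[-0.01,0,0],"grip":1},
    {"linear":[0,0.01,0.54],"rot":[0,0,0],"grip":1},
    {"linear":[0.01,0.01,0.45],"rot":[-0.01,0,0],"grip":1},
    {"linear":[0,0.01,0.1],"rot":[0,0,0],"grip":1},
    {"linear":[0,0,0.05],"rot":[0,0,0],"grip":1},
  ],
)

```text
clock: 15.2
tool_pos: [584.8, 174.0, 32.8]
eef_rot: [[-0.025, 0.865, 0.502], [1.0, 0.022, 0.012], [-0.0, 0.502, -0.865]]
contact_force: [-0.1, -0.0, -1.2]
grip_width: 0.341
grip_force: 40.3
```

Emit:
step_arm(
  increments=[
    {"linear":[0,0,0.05],"rot":[0,0,0],"grip":1},
    {"linear":[0,0,0.03],"rot":[0,0,0],"grip":1},
  ],
)

```text
clock: 15.45
tool_pos: [587.2, 175.1, 29.4]
eef_rot: [[-0.027, 0.864, 0.503], [1.0, 0.023, 0.014], [0.0, 0.503, -0.864]]
contact_force: [-5.4, -1.2, 6.9]
grip_width: 0.343
grip_force: 46.0
```

```bash
python3 - <<'E'
from h import *
st("short")
E
```

```text
15.45 row xyh [-48.7   0.2 -15.7] F row x,y,n [-1.3 -1.1] 8.7 w 0.343 46.0 rv [-0.2   0.02 -0.03]
```

Emit:
step_arm(
  increments=[
    {"linear":[0,-0.03,0],"rot":[0,0,0],"grip":1},
    {"linear":[0,-0.03,0],"rot":[0,0,0],"grip":1},
    {"linear":[0,-0.02,0],"rot":[0,0,0],"grip":1},
  ],
)

```text
clock: 15.82
tool_pos: [584.4, 175.6, 28.1]
eef_rot: [[-0.028, 0.862, 0.506], [1.0, 0.023, 0.015], [0.001, 0.506, -0.863]]
contact_force: [0.3, 0.1, 5.4]
grip_width: 0.346
grip_force: 45.7
```

Emit:
step_arm(
  increments=[
    {"linear":[0,-0.02,0],"rot":[0,0,0],"grip":1},
  ],
)

```text
clock: 15.95
tool_pos: [583.5, 175.6, 27.6]
eef_rot: [[-0.028, 0.862, 0.506], [1.0, 0.023, 0.015], [0.001, 0.506, -0.863]]
contact_force: [1.1, -0.1, 6.5]
grip_width: 0.343
grip_force: 45.8
```

```bash
python3 - <<'E'
from h import *
st("short")
E
```

```text
15.95 row xyh [-52.9   0.8 -15.3] F row x,y,n [ 4.2 -0.1] 5.1 w 0.343 45.8 rv [-0.39  0.09 -0.04]
```

Emit:
step_arm(
  increments=[
    {"linear":[0,-0.02,0],"rot":[0,0,0],"grip":1},
  ],
)

```text
clock: 16.08
tool_pos: [582.5, 175.6, 27.0]
eef_rot: [[-0.028, 0.862, 0.506], [1.0, 0.023, 0.015], [0.001, 0.506, -0.863]]
contact_force: [0.4, 0.7, 6.0]
grip_width: 0.344
grip_force: 45.8
```

Emit:
step_arm(
  increments=[
    {"linear":[0,-0.02,0],"rot":[0,0,0],"grip":1},
  ],
)

```text
clock: 16.2
tool_pos: [582.3, 175.7, 27.0]
eef_rot: [[-0.028, 0.861, 0.507], [1.0, 0.024, 0.015], [0.001, 0.508, -0.862]]
contact_force: [7.7, -1.9, 4.2]
grip_width: 0.342
grip_force: 43.2
```

```bash
python3 - <<'E'
from h import *
st("short")
E
```

```text
16.2 row xyh [-54.2   0.9 -15.3] F row x,y,n [ 8.7 -2.1] -0.2 w 0.342 43.2 rv [-0.51  0.11 -0.07]
```

Emit:
step_arm(
  increments=[
    {"linear":[0,0.01,0],"rot":[0,0,0],"grip":0.4},
    {"linear":[0,0,0],"rot":[0,0,0],"grip":0.4},
    {"linear":[0,0,-0.2],"rot":[0.05,0,0],"grip":0.4},
    {"linear":[0,0,-0.7],"rot":[0,0,0],"grip":0.4},
    {"linear":[0,0,-0.9],"rot":[0,0,0],"grip":0.3},
  ],
)

```text
clock: 16.82
tool_pos: [524.7, 173.1, 117.8]
eef_rot: [[-0.027, 0.87, 0.492], [1.0, 0.024, 0.012], [-0.001, 0.492, -0.871]]
contact_force: [0.9, 0.0, 0.5]
grip_width: 0.697
grip_force: 0.0
```

```bash
python3 - <<'E'
from h import *
s=st("short"); p=cams.snapshot("wrist"); clips("short",s,p)
V=Rot(67,0)
P,R=plan([((435,245,100),V,.3,55,0),((435,245,45),V,.3,40,1)])
E
```

```text
16.82 row xyh [-58.7  -0.2  92.2] F row x,y,n [1.1 0. ] -0.0 w 0.697 0.0 rv [ 0.53 -0.02 -0.05]
short deck h -0.1
  clip 3028 [-54.3   1.8] [30.  69.7] 90.1 h [32.6 33.9 35.2]
  clip 3141 [26.  -0.5] [31.3 70.6] 89.8 h [32.1 33.9 35. ]
--
{"linear":[0.3,-0.38,-0.09],"rot":[0.86,-0.19,0.7],"grip":0.3},
{"linear":[0.26,-0.42,-0.05],"rot":[0.87,-0.2,0.7],"grip":0.3},
{"linear":[0.22,-0.45,0.01],"rot":[0.86,-0.19,0.69],"grip":0.3},
{"linear":[0.16,-0.46,0.05],"rot":[0.87,-0.19,0.7],"grip":0.3},
{"linear":[0,0,0.46],"rot":[0,0,0],"grip":0.3},
--
{"linear":[0,0,0.46],"rot":[0,0,0],"grip":0.3},
{"linear":[0,0,0],"rot":[0,0,0],"grip":0.3},
```

Both short clips are in place at x = -54.3 and x = 26.0. On to mid_b.

Emit:
step_arm(
  increments=[
    {"linear":[0.3,-0.38,-0.09],"rot":[0.86,-0.19,0.7],"grip":0.3},
    {"linear":[0.26,-0.42,-0.05],"rot":[0.87,-0.2,0.7],"grip":0.3},
    {"linear":[0.22,-0.45,0.01],"rot":[0.86,-0.19,0.69],"grip":0.3},
    {"linear":[0.16,-0.46,0.05],"rot":[0.87,-0.19,0.7],"grip":0.3},
    {"linear":[0,0,0.46],"rot":[0,0,0],"grip":0.3},
  ],
)

```text
clock: 17.5
tool_pos: [436.0, 245.3, 66.5]
eef_rot: [[0.391, 0.92, -0.006], [0.92, -0.391, 0.0], [-0.002, -0.006, -1.0]]
contact_force: [0.7, -0.5, -0.9]
grip_width: 0.703
grip_force: 0.0
```

Emit:
step_arm(
  increments=[
    {"linear":[0,0,0.4],"rot":[0,0,0],"grip":0.3},
    {"linear":[0,0,0],"rot":[0,0,0],"grip":0.3},
    {"linear":[0,0,0],"rot":[0,0,0],"grip":0.3},
  ],
)

```text
clock: 17.88
tool_pos: [434.3, 243.8, 41.4]
eef_rot: [[0.391, 0.92, -0.008], [0.92, -0.391, -0.002], [-0.005, -0.007, -1.0]]
contact_force: [-0.5, -0.1, 0.1]
grip_width: 0.699
grip_force: 0.0
```

```bash
python3 - <<'E'
from h import *
s=readout.sense(); p=cams.snapshot("wrist"); print(s["clock"],np.round(s["tool_pos"],1),s["grip_width"])
c,_,a=flat(s,p,(434,246),60)
plan([((*c,-18),Rot(a,0),.3,25,1)])
E
```

```text
17.875 [434.3 243.8  41.4] 0.6994321539149337
table z 1.8 clip 6484 [432.2 247.3] [30.7 95.4] 66.3 z 35.7
--
{"linear":[0.01,-0.02,0.33],"rot":[-0.01,0.01,0.03],"grip":0.3},
{"linear":[0.02,-0.02,0.33],"rot":[-0.02,0.01,0.02],"grip":0.3},
{"linear":[0.01,-0.02,0.34],"rot":[-0.01,0.01,0.03],"grip":0.3},
{"linear":[0,0,0],"rot":[0,0,0],"grip":0.3},
```

Emit:
step_arm(
  increments=[
    {"linear":[0.01,-0.02,0.33],"rot":[-0.01,0.01,0.03],"grip":0.3},
    {"linear":[0.02,-0.02,0.33],"rot":[-0.02,0.01,0.02],"grip":0.3},
    {"linear":[0.01,-0.02,0.2],"rot":[-0.01,0.01,0.03],"grip":0.3},
    {"linear":[0,0,0.1],"rot":[0,0,0],"grip":0.3},
    {"linear":[0,0,0],"rot":[0,0,0],"grip":1},
  ],
)

```text
clock: 18.55
tool_pos: [431.4, 247.1, -17.0]
eef_rot: [[0.403, 0.915, -0.002], [0.915, -0.403, -0.001], [-0.001, -0.001, -1.0]]
contact_force: [0.0, 0.3, 0.1]
grip_width: 0.504
grip_force: 0.0
```

Emit:
step_arm(
  increments=[
    {"linear":[0,0,0],"rot":[0,0,0],"grip":1},
    {"linear":[0,0,0],"rot":[0,0,0],"grip":1},
    {"linear":[0,0,0],"rot":[0,0,0],"grip":1},
  ],
)

```text
clock: 18.92
tool_pos: [432.0, 247.3, -16.4]
eef_rot: [[0.403, 0.915, -0.0], [0.915, -0.403, -0.0], [-0.0, -0.0, -1.0]]
contact_force: [0.6, -0.8, 3.8]
grip_width: 0.342
grip_force: 40.8
```

```bash
python3 - <<'E'
from h import *
s=st("mid"); print(np.round(s["tool_pos"],1),np.round(s["contact_force"],1))
x,y,z=s["tool_pos"]
dy=((np.array([432.2,247.3])-[x,y])@np.array(s["eef_rot"])[:2,0]); print("clip along tool x",dy)
P,R=plan([((x,y,110),np.array(s["eef_rot"]),1,45,0),(at("mid",0,30,110),RR,1,55,0),(at("mid",30,-dy,90),RR,1,50,2)])
E
```

```text
18.93 row xyh [-194.   249.3   15.4] F row x,y,n [ 2.4 -0.9] 3.0 w 0.342 40.8 rv [29.53 -6.62 24.66]
[432.  247.3 -16.4] [ 0.6 -0.8  3.8]
clip along tool x 0.03189686803284565
--
{"linear":[0,0,-0.7],"rot":[0,0,0],"grip":1},
{"linear":[0,0,-0.7],"rot":[0,0,0],"grip":1},
{"linear":[0,0,-0.71],"rot":[0,0,0],"grip":1},
{"linear":[-0.49,0.68,-0.17],"rot":[-0.69,0.15,-0.57],"grip":1},
{"linear":[-0.54,0.64,-0.12],"rot":[-0.68,0.16,-0.58],"grip":1},
--
{"linear":[-0.6,0.61,-0.07],"rot":[-0.69,0.15,-0.57],"grip":1},
{"linear":[-0.64,0.56,-0.02],"rot":[-0.69,0.16,-0.57],"grip":1},
{"linear":[-0.69,0.5,0.02],"rot":[-0.69,0.15,-0.58],"grip":1},
{"linear":[-0.5,0.5,0.33],"rot":[0,0,0],"grip":1},
{"linear":[0,0,0],"rot":[0,0,0],"grip":1},
--
{"linear":[0,0,0],"rot":[0,0,0],"grip":1},
```

Emit:
step_arm(
  increments=[
    {"linear":[0,0,-0.7],"rot":[0,0,0],"grip":1},
    {"linear":[0,0,-0.7],"rot":[0,0,0],"grip":1},
    {"linear":[0,0,-0.71],"rot":[0,0,0],"grip":1},
    {"linear":[-0.49,0.68,-0.17],"rot":[-0.69,0.15,-0.57],"grip":1},
    {"linear":[-0.54,0.64,-0.12],"rot":[-0.68,0.16,-0.58],"grip":1},
  ],
)

```text
clock: 19.55
tool_pos: [482.6, 160.3, 130.7]
eef_rot: [[0.231, 0.95, 0.209], [0.972, -0.232, -0.023], [0.027, 0.209, -0.978]]
contact_force: [-0.1, -0.3, -1.2]
grip_width: 0.348
grip_force: 40.4
```

Emit:
step_arm(
  increments=[
    {"linear":[-0.6,0.61,-0.07],"rot":[-0.69,0.15,-0.57],"grip":1},
    {"linear":[-0.64,0.56,-0.02],"rot":[-0.69,0.16,-0.57],"grip":1},
    {"linear":[-0.69,0.5,0.02],"rot":[-0.69,0.15,-0.58],"grip":1},
    {"linear":[-0.5,0.5,0.33],"rot":[0,0,0],"grip":1},
    {"linear":[0,0,0],"rot":[0,0,0],"grip":1},
  ],
)

```text
clock: 20.18
tool_pos: [595.1, -0.2, 158.2]
eef_rot: [[-0.023, 0.867, 0.497], [1.0, 0.02, 0.011], [-0.001, 0.497, -0.868]]
contact_force: [0.1, 0.6, -1.1]
grip_width: 0.345
grip_force: 40.5
```

Emit:
step_arm(
  increments=[
    {"linear":[0,0,0],"rot":[0,0,0],"grip":1},
    {"linear":[0,0,0],"rot":[0,0,0],"grip":1},
  ],
)

```text
clock: 20.42
tool_pos: [594.0, 3.0, 158.7]
eef_rot: [[-0.028, 0.867, 0.498], [1.0, 0.024, 0.013], [-0.001, 0.498, -0.867]]
contact_force: [-0.1, -0.6, -2.5]
grip_width: 0.347
grip_force: 40.5
```

```bash
python3 - <<'E'
from h import *
s=st("mid"); p=cams.snapshot("wrist"); held(s,p,95)
plan([(at("mid",28.5,0,-9),RR,1,35,1)])
E
```

```text
20.43 row xyh [28.2  0.8 89.2] F row x,y,n [-1.4 -0.6] -2.1 w 0.347 40.5 rv [ 0.13  0.01 -0.08]
held top z -52.0 end x 48.0 mid x 0.5 y range [-14.2  14.8]
--
{"linear":[-0.01,0,0.55],"rot":[0,0,0],"grip":1},
{"linear":[0,0,0.54],"rot":[-0.01,0,0.01],"grip":1},
{"linear":[-0.01,0,0.55],"rot":[0,0,0],"grip":1},
{"linear":[0,0,0],"rot":[0,0,0],"grip":1},
```

Emit:
step_arm(
  increments=[
    {"linear":[-0.01,0,0.55],"rot":[0,0,0],"grip":1},
    {"linear":[0,0,0.54],"rot":[-0.01,0,0.01],"grip":1},
    {"linear":[-0.01,0,0.45],"rot":[0,0,0],"grip":1},
    {"linear":[0,0,0.1],"rot":[0,0,0],"grip":1},
    {"linear":[0,0,0.05],"rot":[0,0,0],"grip":1},
  ],
)

```text
clock: 21.1
tool_pos: [645.5, 2.7, 71.8]
eef_rot: [[-0.026, 0.865, 0.501], [1.0, 0.022, 0.013], [-0.0, 0.501, -0.866]]
contact_force: [1.0, 0.9, -1.7]
grip_width: 0.344
grip_force: 40.4
```

Emit:
step_arm(
  increments=[
    {"linear":[0,0,0.05],"rot":[0,0,0],"grip":1},
    {"linear":[0,0,0.02],"rot":[0,0,0],"grip":1},
  ],
)

```text
clock: 21.35
tool_pos: [648.0, 2.2, 68.8]
eef_rot: [[-0.025, 0.865, 0.502], [1.0, 0.022, 0.012], [-0.0, 0.502, -0.865]]
contact_force: [-0.9, -0.6, 0.1]
grip_width: 0.345
grip_force: 41.5
```

```bash
python3 - <<'E'
from h import *
st("mid")
E
```

```text
21.35 row xyh [ 30.   -1.3 -15.5] F row x,y,n [-0.8 -0.6] 0.6 w 0.345 41.5 rv [-0.11 -0.05  0.04]
```

Emit:
step_arm(
  increments=[
    {"linear":[0,0,0.02],"rot":[0,0,0],"grip":1},
    {"linear":[0,-0.03,0],"rot":[0,0,0],"grip":1},
    {"linear":[0,-0.03,0],"rot":[0,0,0],"grip":1},
    {"linear":[0,-0.01,0],"rot":[0,0,0],"grip":1},
  ],
)

```text
clock: 21.85
tool_pos: [647.4, 2.0, 68.6]
eef_rot: [[-0.024, 0.862, 0.507], [1.0, 0.021, 0.012], [-0.001, 0.507, -0.862]]
contact_force: [0.5, 1.4, 5.6]
grip_width: 0.347
grip_force: 46.3
```

```bash
python3 - <<'E'
from h import *
st("mid")
E
```

```text
21.85 row xyh [ 29.4  -1.6 -15.5] F row x,y,n [3.3 1.4] 4.6 w 0.347 46.3 rv [-0.47 -0.08  0.06]
```

Emit:
step_arm(
  increments=[
    {"linear":[0,-0.02,0],"rot":[0,0,0],"grip":1},
    {"linear":[0,-0.02,-0.01],"rot":[0,0,0],"grip":1},
  ],
)

```text
clock: 22.1
tool_pos: [644.3, 1.7, 66.8]
eef_rot: [[-0.025, 0.863, 0.505], [1.0, 0.022, 0.012], [-0.001, 0.505, -0.863]]
contact_force: [6.4, 1.0, 4.0]
grip_width: 0.343
grip_force: 43.5
```

```bash
python3 - <<'E'
from h import *
s=st("mid"); p=cams.snapshot("wrist"); held(s,p,95)
E
```

```text
22.1 row xyh [ 25.8  -1.7 -15.5] F row x,y,n [7.6 0.8] 0.3 w 0.343 43.5 rv [-0.35 -0.09  0.05]
held top z -52.0 end x 48.0 mid x 0.5 y range [-14.2  14.9]
```

Emit:
step_arm(
  increments=[
    {"linear":[0,0,0],"rot":[0,0,0],"grip":0.4},
    {"linear":[0,0,0],"rot":[0,0,0],"grip":0.4},
    {"linear":[0,0,-0.2],"rot":[0.05,0,0],"grip":0.4},
    {"linear":[0,0,-0.7],"rot":[0,0,0],"grip":0.4},
    {"linear":[0,0,-0.9],"rot":[0,0,0],"grip":0.3},
  ],
)

```text
clock: 22.78
tool_pos: [587.0, 0.8, 157.4]
eef_rot: [[-0.025, 0.871, 0.49], [1.0, 0.022, 0.012], [0.0, 0.491, -0.871]]
contact_force: [-0.0, -0.4, 0.3]
grip_width: 0.701
grip_force: 0.0
```

```bash
python3 - <<'E'
from h import *
s=st("mid"); p=cams.snapshot("wrist"); clips("mid",s,p)
V=Rot(93.5,0)
P,R=plan([((480,-160,170),Rot(92.5,12),.3,56,0),((431.5,-293.5,100),V,.3,56,0),((431.5,-293.5,45),V,.3,40,1)])
E
```

```text
22.77 row xyh [21.4 -1.2 91.7] F row x,y,n [ 0.1 -0.4] 0.3 w 0.701 0.0 rv [ 0.62 -0.02  0.07]
mid deck h -0.2
  clip 3993 [-54.   -3.8] [31.2 94.6] 89.4 h [32.3 33.8 35. ]
  clip 4102 [25.8 -1.3] [30.  95.4] 89.8 h [32.5 33.8 34.9]
--
{"linear":[-0.66,-0.4,-0.25],"rot":[0.53,0.01,-0.03],"grip":0.3},
{"linear":[-0.65,-0.43,-0.21],"rot":[0.52,0.02,-0.03],"grip":0.3},
{"linear":[-0.66,-0.44,-0.18],"rot":[0.53,0.01,-0.02],"grip":0.3},
{"linear":[-0.65,-0.46,-0.15],"rot":[0.53,0.02,-0.03],"grip":0.3},
{"linear":[-0.73,-0.37,0.32],"rot":[0.47,0,-0.04],"grip":0.3},
--
{"linear":[-0.72,-0.36,0.34],"rot":[0.46,0,-0.04],"grip":0.3},
{"linear":[-0.73,-0.34,0.37],"rot":[0.47,0.01,-0.04],"grip":0.3},
{"linear":[0,0,0.46],"rot":[0,0,0],"grip":0.3},
{"linear":[0,0.01,0.45],"rot":[0,0,0],"grip":0.3},
{"linear":[0,0,0],"rot":[0,0,0],"grip":0.3},
```

mid_b now lies at x = 25.8, y = -1.3, flat. Last is long_b.

Emit:
step_arm(
  increments=[
    {"linear":[-0.66,-0.4,-0.25],"rot":[0.53,0.01,-0.03],"grip":0.3},
    {"linear":[-0.65,-0.43,-0.21],"rot":[0.52,0.02,-0.03],"grip":0.3},
    {"linear":[-0.66,-0.44,-0.18],"rot":[0.53,0.01,-0.02],"grip":0.3},
    {"linear":[-0.65,-0.46,-0.15],"rot":[0.53,0.02,-0.03],"grip":0.3},
    {"linear":[-0.73,-0.37,0.32],"rot":[0.47,0,-0.04],"grip":0.3},
  ],
)

```text
clock: 23.45
tool_pos: [463.6, -206.7, 141.2]
eef_rot: [[-0.049, 0.99, 0.132], [0.999, 0.049, 0.005], [-0.002, 0.132, -0.991]]
contact_force: [1.3, 0.6, 0.2]
grip_width: 0.7
grip_force: 0.0
```

Emit:
step_arm(
  increments=[
    {"linear":[-0.72,-0.36,0.34],"rot":[0.46,0,-0.04],"grip":0.3},
    {"linear":[-0.73,-0.34,0.37],"rot":[0.47,0.01,-0.04],"grip":0.3},
    {"linear":[0,0,0.46],"rot":[0,0,0],"grip":0.3},
    {"linear":[0,0.01,0.4],"rot":[0,0,0],"grip":0.3},
    {"linear":[0,0,0],"rot":[0,0,0],"grip":0.3},
  ],
)

```text
clock: 24.08
tool_pos: [428.4, -292.0, 38.0]
eef_rot: [[-0.061, 0.998, -0.014], [0.998, 0.061, 0.005], [0.006, -0.014, -1.0]]
contact_force: [-0.5, -0.2, 0.4]
grip_width: 0.698
grip_force: 0.0
```

Emit:
step_arm(
  increments=[
    {"linear":[0,0,0],"rot":[0,0,0],"grip":0.3},
  ],
)

```text
clock: 24.2
tool_pos: [430.6, -293.5, 41.1]
eef_rot: [[-0.061, 0.998, -0.009], [0.998, 0.061, 0.001], [0.001, -0.009, -1.0]]
contact_force: [-0.1, -0.5, 0.7]
grip_width: 0.701
grip_force: 0.0
```

```bash
python3 - <<'E'
from h import *
s=readout.sense(); p=cams.snapshot("wrist"); print(s["clock"],np.round(s["tool_pos"],1),s["grip_width"])
c,_,a=flat(s,p,(431.5,-293.5),70)
plan([((*c,-18),Rot(a,0),.3,25,1)])
E
```

```text
24.2 [ 430.6 -293.5   41.1] 0.7012114005269812
table z 1.7 clip 8218 [ 431.2 -291.2] [ 30.7 120.1] 94.2 z 35.7
--
{"linear":[0.01,0,0.33],"rot":[-0.02,0,-0.03],"grip":0.3},
{"linear":[0.02,0.01,0.33],"rot":[-0.02,0,-0.02],"grip":0.3},
{"linear":[0.01,0,0.33],"rot":[-0.02,0,-0.03],"grip":0.3},
{"linear":[0,0,0],"rot":[0,0,0],"grip":0.3},
```

Emit:
step_arm(
  increments=[
    {"linear":[0.01,0,0.33],"rot":[-0.02,0,-0.03],"grip":0.3},
    {"linear":[0.02,0.01,0.33],"rot":[-0.02,0,-0.02],"grip":0.3},
    {"linear":[0.01,0,0.2],"rot":[-0.02,0,-0.03],"grip":0.3},
    {"linear":[0,0,0.1],"rot":[0,0,0],"grip":0.3},
    {"linear":[0,0,0],"rot":[0,0,0],"grip":1},
  ],
)

```text
clock: 24.88
tool_pos: [430.4, -290.8, -17.4]
eef_rot: [[-0.073, 0.997, -0.001], [0.997, 0.073, 0.002], [0.002, -0.001, -1.0]]
contact_force: [-0.4, -0.6, -0.1]
grip_width: 0.502
grip_force: 0.0
```

Emit:
step_arm(
  increments=[
    {"linear":[0,0,0],"rot":[0,0,0],"grip":1},
    {"linear":[0,0,0],"rot":[0,0,0],"grip":1},
    {"linear":[0,0,0],"rot":[0,0,0],"grip":1},
  ],
)

```text
clock: 25.25
tool_pos: [430.9, -291.2, -16.7]
eef_rot: [[-0.073, 0.997, 0.0], [0.997, 0.073, 0.001], [0.001, 0.0, -1.0]]
contact_force: [-0.2, -0.2, 3.2]
grip_width: 0.345
grip_force: 40.6
```

```bash
python3 - <<'E'
from h import *
s=st("long"); print(np.round(s["tool_pos"],1),np.round(s["contact_force"],1))
x,y,z=s["tool_pos"]
dy=((np.array([431.2,-291.2])-[x,y])@np.array(s["eef_rot"])[:2,0]); print("clip along tool x",dy)
P,R=plan([((x,y,110),np.array(s["eef_rot"]),1,45,0),(at("long",0,-20,110),RR,1,55,0),(at("long",29,-dy,90),RR,1,50,2)])
E
```

```text
25.25 row xyh [-215.5 -118.5   27.4] F row x,y,n [ 1.4 -0.2] 2.9 w 0.345 40.6 rv [29.98  0.77 -2.62]
[ 430.9 -291.2  -16.7] [-0.2 -0.2  3.2]
clip along tool x 0.01561644909979101
--
{"linear":[0,0,-0.7],"rot":[0,0,0],"grip":1},
{"linear":[0,0,-0.71],"rot":[0,0,0],"grip":1},
{"linear":[0,0,-0.7],"rot":[0,0,0],"grip":1},
{"linear":[0.38,0.62,-0.22],"rot":[-0.87,-0.02,0.08],"grip":1},
{"linear":[0.39,0.65,-0.14],"rot":[-0.87,-0.02,0.07],"grip":1},
--
{"linear":[0.4,0.65,-0.05],"rot":[-0.88,-0.03,0.08],"grip":1},
{"linear":[0.4,0.65,0.03],"rot":[-0.87,-0.02,0.07],"grip":1},
{"linear":[0.33,0.48,0.33],"rot":[0,0,0],"grip":1},
{"linear":[0,0,0],"rot":[0,0,0],"grip":1},
{"linear":[0,0,0],"rot":[0,0,0],"grip":1},
```

Emit:
step_arm(
  increments=[
    {"linear":[0,0,-0.7],"rot":[0,0,0],"grip":1},
    {"linear":[0,0,-0.71],"rot":[0,0,0],"grip":1},
    {"linear":[0,0,-0.7],"rot":[0,0,0],"grip":1},
    {"linear":[0.38,0.62,-0.22],"rot":[-0.87,-0.02,0.08],"grip":1},
    {"linear":[0.39,0.65,-0.14],"rot":[-0.87,-0.02,0.07],"grip":1},
  ],
)

```text
clock: 25.88
tool_pos: [502.8, -239.5, 136.5]
eef_rot: [[-0.049, 0.964, 0.261], [0.999, 0.048, 0.012], [-0.001, 0.261, -0.965]]
contact_force: [0.6, -0.4, -1.5]
grip_width: 0.344
grip_force: 40.3
```

Emit:
step_arm(
  increments=[
    {"linear":[0.4,0.65,-0.05],"rot":[-0.88,-0.03,0.08],"grip":1},
    {"linear":[0.4,0.65,0.03],"rot":[-0.87,-0.02,0.07],"grip":1},
    {"linear":[0.33,0.48,0.33],"rot":[0,0,0],"grip":1},
    {"linear":[0,0,0],"rot":[0,0,0],"grip":1},
    {"linear":[0,0,0],"rot":[0,0,0],"grip":1},
  ],
)

```text
clock: 26.5
tool_pos: [606.9, -167.6, 157.9]
eef_rot: [[-0.027, 0.867, 0.497], [1.0, 0.023, 0.015], [0.001, 0.497, -0.867]]
contact_force: [0.2, 0.2, -1.6]
grip_width: 0.348
grip_force: 40.3
```

```bash
python3 - <<'E'
from h import *
s=st("long"); p=cams.snapshot("wrist"); held(s,p,120)
plan([(at("long",28.5,0,-9),RR,1,35,1)])
E
```

```text
26.5 row xyh [27.   0.4 89. ] F row x,y,n [-0.6  0.2] -1.5 w 0.348 40.3 rv [ 0.17  0.1  -0.02]
held top z -52.3 end x 59.9 mid x -0.1 y range [-14.2  14.8]
--
{"linear":[0,0.01,0.55],"rot":[-0.01,0,0],"grip":1},
{"linear":[0,0.01,0.54],"rot":[0,-0.01,0],"grip":1},
{"linear":[0,0.01,0.55],"rot":[-0.01,0,0],"grip":1},
{"linear":[0,0,0],"rot":[0,0,0],"grip":1},
```

Emit:
step_arm(
  increments=[
    {"linear":[0,0.01,0.55],"rot":[-0.01,0,0],"grip":1},
    {"linear":[0,0.01,0.54],"rot":[0,-0.01,0],"grip":1},
    {"linear":[0,0.01,0.45],"rot":[0,0,0],"grip":1},
    {"linear":[0,0,0.1],"rot":[0,0,0],"grip":1},
    {"linear":[0,0,0.05],"rot":[0,0,0],"grip":1},
  ],
)

```text
clock: 27.18
tool_pos: [659.7, -167.1, 72.2]
eef_rot: [[-0.025, 0.865, 0.5], [1.0, 0.022, 0.012], [-0.001, 0.5, -0.866]]
contact_force: [-0.8, 0.5, -0.6]
grip_width: 0.347
grip_force: 40.4
```

Emit:
step_arm(
  increments=[
    {"linear":[0,0,0.05],"rot":[0,0,0],"grip":1},
    {"linear":[0,0,0.03],"rot":[0,0,0],"grip":1},
  ],
)

```text
clock: 27.42
tool_pos: [662.6, -166.8, 69.1]
eef_rot: [[-0.026, 0.865, 0.502], [1.0, 0.023, 0.012], [-0.001, 0.502, -0.865]]
contact_force: [-7.6, 0.5, 9.3]
grip_width: 0.345
grip_force: 47.1
```

```bash
python3 - <<'E'
from h import *
st("long")
E
```

```text
27.43 row xyh [ 30.8  -0.3 -15.7] F row x,y,n [-1.9  0.7] 11.9 w 0.345 47.1 rv [-0.11 -0.07 -0.03]
```

Contact is made. I'll ease the normal force and slide it down to the lip.

Emit:
step_arm(
  increments=[
    {"linear":[0,-0.03,-0.01],"rot":[0,0,0],"grip":1},
    {"linear":[0,-0.03,0],"rot":[0,0,0],"grip":1},
    {"linear":[0,-0.02,0],"rot":[0,0,0],"grip":1},
  ],
)

```text
clock: 27.8
tool_pos: [658.7, -167.0, 67.3]
eef_rot: [[-0.026, 0.864, 0.502], [1.0, 0.023, 0.012], [-0.002, 0.503, -0.865]]
contact_force: [1.1, 0.2, 2.3]
grip_width: 0.345
grip_force: 44.1
```

Emit:
step_arm(
  increments=[
    {"linear":[0,-0.02,0],"rot":[0,0,0],"grip":1},
  ],
)

```text
clock: 27.92
tool_pos: [657.9, -167.0, 66.8]
eef_rot: [[-0.026, 0.864, 0.503], [1.0, 0.023, 0.011], [-0.002, 0.503, -0.864]]
contact_force: [3.2, 1.7, 4.1]
grip_width: 0.342
grip_force: 44.0
```

```bash
python3 - <<'E'
from h import *
st("long")
E
```

```text
27.93 row xyh [ 25.5  -0.3 -15.3] F row x,y,n [4.9 1.6] 1.9 w 0.342 44.0 rv [-0.19 -0.1  -0.02]
```

Emit:
step_arm(
  increments=[
    {"linear":[0,-0.02,0],"rot":[0,0,0],"grip":1},
  ],
)

```text
clock: 28.05
tool_pos: [657.8, -167.1, 66.9]
eef_rot: [[-0.026, 0.863, 0.505], [1.0, 0.023, 0.011], [-0.002, 0.505, -0.863]]
contact_force: [8.8, 2.5, 1.4]
grip_width: 0.348
grip_force: 41.4
```

```bash
python3 - <<'E'
from h import *
st("long")
E
```

```text
28.05 row xyh [ 25.5  -0.3 -15.2] F row x,y,n [8.3 2.3] -3.2 w 0.348 41.4 rv [-0.31 -0.13 -0.03]
```

The lip is reached: movement stopped and the force rose. Releasing.

Emit:
step_arm(
  increments=[
    {"linear":[0,0.01,0],"rot":[0,0,0],"grip":0.4},
    {"linear":[0,0,0],"rot":[0,0,0],"grip":0.4},
    {"linear":[0,0,-0.2],"rot":[0.05,0,0],"grip":0.4},
    {"linear":[0,0,-0.7],"rot":[0,0,0],"grip":0.4},
    {"linear":[0,0,-0.9],"rot":[0,0,0],"grip":0.3},
  ],
)

```text
clock: 28.68
tool_pos: [601.2, -167.5, 158.5]
eef_rot: [[-0.026, 0.871, 0.491], [1.0, 0.022, 0.013], [0.001, 0.491, -0.871]]
contact_force: [0.0, -0.1, 1.0]
grip_width: 0.702
grip_force: 0.0
```

Emit:
step_arm(
  increments=[
    {"linear":[0.4,-0.5,-0.8],"rot":[0,0,0],"grip":0.3},
    {"linear":[0.8,-0.5,-0.5],"rot":[0,0,0],"grip":0.3},
    {"linear":[0.8,-0.5,-0.5],"rot":[0,0,0],"grip":0.3},
    {"linear":[0,0,0],"rot":[0,0,0],"grip":0.3},
    {"linear":[0,0,0],"rot":[0,0,0],"grip":0.3},
  ],
)

```text
clock: 29.3
tool_pos: [470.2, -53.8, 208.4]
eef_rot: [[-0.026, 0.869, 0.495], [1.0, 0.023, 0.012], [-0.002, 0.495, -0.869]]
contact_force: [-0.1, 0.0, -0.0]
grip_width: 0.698
grip_force: 0.0
```

```bash
python3 - <<'E'
from h import *
s=st("long"); p=cams.snapshot("wrist")
for r in("short","mid","long"): clips(r,s,p)
q=cams.snapshot("side"); w=cloud(q)
for l in("cup","reflector"):
    for d in nets.cut_out(l,q)[:1]:
        c=w[d["pixels"]];c=c[~np.isnan(c[:,0])]; print(l,d["p"],np.median(c,0).round())
a=cv2.resize(p["image"],(400,300)); b=cv2.resize(q["image"][60:360,150:450],(400,300))
cv2.imwrite("pics/g.png",np.hstack([a,b])[:,:,::-1])
E
```

```text
29.3 row xyh [-63.6 117.8 199.7] F row x,y,n [-0.1  0. ] 0.0 w 0.698 0.0 rv [ 0.33 -0.08 -0.04]
short deck h None
mid deck h -0.1
  clip 2401 [-54.2  -4.5] [30.  94.7] 89.8 h [32.5 33.9 35.2]
  clip 2491 [25.7 -1. ] [31.1 93.7] 90.1 h [32.3 33.8 35.2]
long deck h -0.0
  clip 1940 [-54.3  -1.5] [ 29.8 119.4] 89.9 h [32.5 33.9 35.2]
  clip 798 [25.2 -0.3] [ 30.4 120.4] 90.1 h [31.1 33.8 35. ]
cup 0.83 [ 413. -126.   46.]
reflector 0.56 [439. 130.  16.]
```

View pics/g.png

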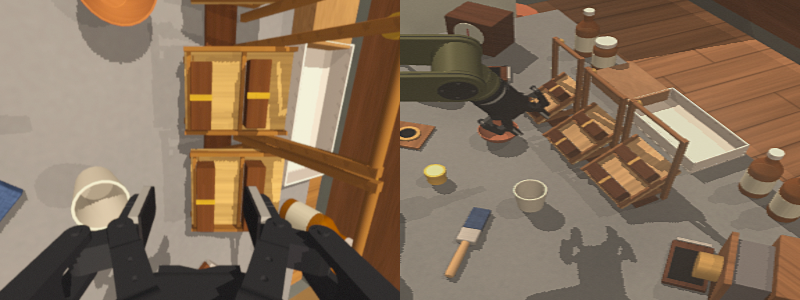

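The wrist view (left) shows the mid row at (235,90) and the long row at (235,190), each with two clips lying along their lips. The side view (right) shows all the racks filled and the counter clear of clips, with the cup at (530,195) and the reflector at (497,130) still standing.

```bash
python3 -c "
from workcell import env
print(env.sign_off())"
```

```text
the job is handed in; nothing more can be done
None
```

I moved all four clips and handed the job in at about 29 s; each row now holds its own two, measured flat and within about 1 mm of their lips. The cup had not moved and no move passed near the holders, but the reflector was partly hidden in the last picture, so its position was not re-measured.

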